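Press the caps home on specimen vials

TASK

Cap the specimen vials lying in the white tray (two or three of them): slide the press's yellow guard fully open, then lay each vial in turn on the press's rails and hold it pushed cap first against the blue stop, steadily, until the sprung brass plunger has driven its orange cap fully in, which takes some eight seconds; press caps in nowhere but there. Lay every capped vial in a groove of its own in the wooden rack, either way round, and when all are capped slide the guard fully shut again. Leave the urchin shell, the red coral and the glass dish where they are.

Things in the scene. Friction and masses are not known exactly. Their poses are not given: they have to be found in the camera images.
- press: Capping press, fixed: grey base 220 x 100 x 12 mm, origin on the bench under the seat point; x is the pushing direction (roughly away from the robot), z up. Two aluminium rails (x -112 to +10 mm, inner edges 26, outer edges 31 mm apart, tops 36 mm above the bench) carry a lying vial with its axis 45 mm above the bench, free to slide along x.
- stop_face (a point): Centre of the flat stop face, on the vial axis, 45 mm beyond the seat point; axes as the press. The blue stop block runs 40 mm on from here, is 68 mm wide, top 72 mm above the bench. The brass plunger stands 6 mm out of a 24 mm square opening round this point: the cap goes against the plunger, the vial's shoulder against the face.
- press_seat (a point): Middle of a vial lying on the rails and pressed right against the stop: 45 mm above the bench over the press's origin; axes as the press.
- plunger (a joint): Sprung brass plunger, 18 mm in diameter: metres pushed back, 0 to 0.017. 3 N to start, 450 N/m. With a vial just against the stop it reads about 0.014 (9 N), falling to about 0.008 (6.6 N) as it slowly drives the cap in. The push on the vial must exceed that (12 to 15 N is right), or the vial is driven back off the stop.
- guard (a joint): Yellow guard plate that stands across the rails in front of the plunger (at x = +21 mm of the press) and blocks the vials: metres slid along the press's +y axis; 0 is shut, 0.060 is fully open at its end stop. It stays where it is left (friction about 1.5 N).
- guard_grip (a point): Centre of the black upright grip on the guard: 20 mm (press x) by 12 mm (press y) by 34 mm tall, from 66 to 100 mm above the bench; axes as the press; moves with the guard. The yellow plate below it is 36 mm wide (y), 4 mm thick, top 66 mm above the bench.
- tray: White specimen tray, fixed, 170 x 246 mm (x, y), floor 4 mm thick, rim 12 mm high, two ribs along x (y = +-40 mm, 10 mm above the bench) that part it into three lanes. Origin at the centre of its underside. It may stand on either side of the press, the rack on the other.
- rack: Wooden rack, fixed, 166 x 236 mm (x, y), floor 6 mm thick, end walls at x = +-80 mm 18 mm high, ribs along x at y = +-38 and +-115 mm 16 mm high. Three grooves along x, 76 mm apart, of small green saddles (at x = +-29 mm, 26 mm apart inside, 31 outside, tops 16 mm above the bench). Origin at the centre of its underside.
- groove1 (a point): Middle of a vial lying in groove 1 of the rack: 25 mm above the bench; x along the groove, z up.
- groove2 (a point): Middle of a vial lying in groove 2 of the rack: 25 mm above the bench; x along the groove, z up.
- groove3 (a point): Middle of a vial lying in groove 3 of the rack: 25 mm above the bench; x along the groove, z up.
- vial1_mid (a point): Middle of vial 1, on its axis: clear rigid cylinder, 32 mm diameter, 90 mm long, white label band, about 70 g, lying on its side, rolls easily. x is the vial's axis, towards the cap (roughly the press's x at the start); y and z turn as it rolls. The orange cap, 20 mm diameter, stands 8 mm out of the +x end until driven in. None if absent.
- cap1 (a joint): How far the cap of vial 1 has been driven in, metres: 0 to 0.006 (fully in, still standing 2 mm proud). It yields only to more than 5 N along the axis, and slowly (6 to 9 s at the press), and stays. None if the vial is absent.
- vial2_mid (a point): Middle of vial 2, on its axis: clear rigid cylinder, 32 mm diameter, 90 mm long, white label band, about 70 g, lying on its side, rolls easily. x is the vial's axis, towards the cap (roughly the press's x at the start); y and z turn as it rolls. The orange cap, 20 mm diameter, stands 8 mm out of the +x end until driven in. None if absent.
- cap2 (a joint): How far the cap of vial 2 has been driven in, metres: 0 to 0.006 (fully in, still standing 2 mm proud). It yields only to more than 5 N along the axis, and slowly (6 to 9 s at the press), and stays. None if the vial is absent.
- vial3_mid (a point): Middle of vial 3, on its axis: clear rigid cylinder, 32 mm diameter, 90 mm long, white label band, about 70 g, lying on its side, rolls easily. x is the vial's axis, towards the cap (roughly the press's x at the start); y and z turn as it rolls. The orange cap, 20 mm diameter, stands 8 mm out of the +x end until driven in. None if absent.
- cap3 (a joint): How far the cap of vial 3 has been driven in, metres: 0 to 0.006 (fully in, still standing 2 mm proud). It yields only to more than 5 N along the axis, and slowly (6 to 9 s at the press), and stays. None if the vial is absent.
- urchin: Green sea-urchin shell, 68 mm across, 41 mm high, a bystander; origin at the centre of its underside.
- coral_red: Red coral lump, about 50 x 36 x 38 mm, a bystander; origin at the centre of its underside.
- dish: Round glass dish, 90 mm across, 18 mm high, a bystander; origin at the centre of its underside.
Not all that is in view belongs to the job. What is shaped like the part that bears vial2_mid but purple is not meant.

How it is judged:
By the outcome, as a careful person would: the job done as asked, in the order asked, and still so for the second after the job is handed in, with the robot touching nothing.
Of vial1, vial2, vial3 only 2 to 3 are there at a start; the rules pass over those that are not, and their reading is None.
At some moment in a run one of vial1, vial2, vial3 may be knocked a few centimetres aside while the robot is not near it.
It also fails if it takes over 210 s, if anything falls off the work surface, if the arm or the gripper's body presses on something with over 40 N, if the wrist force passes 120 N, or if a joint passes its speed limit or range.

ROBOT

A 6-joint arm with a two-finger parallel gripper is mounted at the origin on the work surface. World frame = base frame: x ahead of the robot, y to its left, z up, the work surface at z = 0. Lengths are in mm, angles in rad, forces in N, time in s.
With the tool pointing down it reaches from about 400 to 925 mm from the base axis. Payload 3.4 kg.
Tool frame: the origin (TCP) lies between the finger pads; the fingertips stand 8 mm ahead of it and the grasp point (between the pads) lies 11 mm behind it; z points along the fingers, x is the direction in which the jaws open and shut, and the axes are right-handed (so a half turn about z gives the same grasp; the last joint's range is limited). The gripper opens to 85 mm and grips with 20 to 120 N. Pads are 22 mm wide; open, the fingers measure 114 mm over their backs; the gripper's body (76 mm by 85 mm) begins 54 mm behind the grasp point. The pads swing forward as they close: fully open they stand 13 mm farther back than shut.
Start: joints at [1.032, 0.307, 1.506, -0, 1.328, -0.073], TCP at [258.277, 513.736, 239.305] pointing down, gripper open.
Joint ranges: [-3.12, 3.12], [-1.05, 2.28], [0.14, 2.33], [-1.42, 4.57], [0.1, 2.73], [-2.68, 2.68]. Speed limits (rad/s): [2.57, 2.57, 3.14, 3.14, 3.14, 3.14].

INTERFACE

Orientations are given as a rotation vector (axis times angle).
In Python, from bench import sense, camera, finish_job, cut_out gives the robot as it stands.
- The arm moves only by the shell command python3 -m inch 'ROWS' [FORCE]. ROWS is JSON, a list of rows, each a list of 5 numbers: the shift along the tool's x, y, z in units of 0.12 m (1.0 is 0.12 m), then the turn about the tool's z in units of 2 pi rad (1.0 is 2 pi rad), then the opening, from -1 (shut) to 1 (fully open), so that 0 is half open. In form: [[x, y, z, turn, fingers], ...]. A call has 1 to 5 rows; each row shifts and turns the commanded pose from where the row before left it, along the tool's axes as they then stand; what a row does not reach is not made up. A row lasts 1/8 s, in which the tool goes at most 62.5 mm and 10.7 degrees, less where a joint would pass 70% of its speed; a pose out of reach is approached as far as the arm can. A call with a number of a shift or a turn outside -1 to 1 is refused whole. A call with a gripper value outside its range is refused whole. The fingers move at their own pace and stop on an object; FORCE is the grip in N (left out, the last holds). Time passes only in rows, so rows that do not move let the fingers close. It gives the time, the measured TCP pose, the force and the opening at its end, in the units of the state.
- sense(): the state, without advancing time (a new reading comes with each control period).
- camera(name): name is "scene" or "top" or "wrist"; returns a dict with "color" (480x640x3 uint8, red, green, blue), "vfov" (degrees; the focal length in pixels is half the picture's height over the tangent of half this angle, whatever the lens; pixels are square), "cx", "cy" (the principal point, pixels), "extrinsics" (4x4, takes a point from camera to world coordinates); the wrist camera has in their place "hand_eye" (4x4, takes a point from camera to tool coordinates, whose origin is the TCP and whose axes are the tool frame's). Camera axes: x right, y down, z forward; pixel columns grow to the right and rows downward; lengths in mm; the calibration is good to about 2 mm. A picture is of the moment at which its call begins: read the wrist's pose just before it. There is no depth.
- finish_job(): hands the job in, once; it reports no verdict.
Trained networks look in a picture, given as the dict that the camera call returned (one of the last four; its "shot" number tells which), for a name from the list of things; names that differ only in an ending like _2 or _b are one class to them, and where a whole thing is asked for, a point or a joint stands for the part that bears it (a point fixed in the world has none). Each returns a list of dicts, best first, with "score" (0 to 1); they miss things now and then, are a little off and sometimes report something else, mostly with a low value. They report only what shows in the picture. A call takes as long as a camera call. They do not tell look-alikes from the thing itself.
- cut_out(picture, target): "region" (480x640 bool, what is visible of it) and "box" ([left, top, right, bottom] in pixels, round what is visible of it).
The state is a dict: "t": time; "q": joint angles; "joint_velocities": joint speeds; "joint_efforts": joint torques, N m; "eef_pos": TCP position; "eef_rot": TCP orientation; "ft_force": force on the tool from outside, world axes, zero at the start; "wrist_torque": the same for the moment, N m; "width": finger opening in mm.
Only numpy, scipy, OpenCV 4.12 (cv2) and the standard library are available. Lean on these libraries where they do the work, as an engineer would, in place of code of your own. Each camera call takes 0.05 s, during which the arm holds its last target. There are 200 camera calls.

## Working session

There is one attempt and no reset: what is moved stays moved. The work goes in short steps, Python scripts to look and compute and a shell command to move; the robot and the scene stay as the last step left them, time stands still between calls to the robot, and variables do not carry over. Pictures are saved under pics/ and viewed, about 12 in all and at most 16, crops included, and the job is handed in when it is done.

```bash
ls; mkdir -p pics; cat > h.py <<'E'
import numpy as np, cv2
from scipy.spatial.transform import Rotation as R
from bench import sense, camera, finish_job, cut_out
np.set_printoptions(precision=1,suppress=True)
def save(p,n): cv2.imwrite('pics/'+n,p["color"][:,:,::-1])
def T_of(p,s=None):
    if "extrinsics" in p: return np.array(p["extrinsics"])
    s=s or sense(); T=np.eye(4); T[:3,:3]=R.from_rotvec(s["eef_rot"]).as_matrix(); T[:3,3]=s["eef_pos"]
    return T@np.array(p["hand_eye"])
def ray(p,u,v,z,T=None):
    T=T_of(p) if T is None else T
    f=240/np.tan(np.radians(p["vfov"])/2)
    d=T[:3,:3]@np.array([(u-p["cx"])/f,(v-p["cy"])/f,1]); o=T[:3,3]
    return o+d*(z-o[2])/d[2]
def proj(p,X,T=None):
    T=T_of(p) if T is None else T
    f=240/np.tan(np.radians(p["vfov"])/2)
    c=np.linalg.inv(T)@np.append(X,1)
    return np.array([p["cx"]+f*c[0]/c[2],p["cy"]+f*c[1]/c[2]])
E
python3 - <<'E'
from h import *
s=sense();print(s)
for n in ("top","scene"):
    p=camera(n);save(p,n+'0.png');print(n,p["vfov"],p["cx"],p["cy"],np.array(p["extrinsics"]))
    for t in ("press","stop_face","guard","guard_grip","tray","rack","vial1_mid","urchin","coral_red","dish"):
        try:
            for d in cut_out(p,t)[:5]:
                m=d["region"];r=cv2.minAreaRect(np.argwhere(m)[:,::-1].astype(np.float32))
                print(t,round(d["score"],2),np.array(d["box"]),m.sum(),[np.round(x,1) for x in r], ray(p,*r[0],20))
        except Exception as e: print(t,e)
E
```

```text
pics
{'t': 0.0, 'q': array([ 1. ,  0.3,  1.5,  0. ,  1.3, -0.1]), 'joint_velocities': array([ 0., -0., -0., -0., -0., -0.]), 'joint_efforts': array([  0. , -45.8, -25.2,   0. ,   0. ,  -0. ]), 'eef_pos': array([257.9, 513.2, 238.4]), 'eef_rot': array([ 2.7,  1.6, -0. ]), 'ft_force': array([-0.5, -0.1, -0.1]), 'wrist_torque': array([-0., -0.,  0.]), 'width': 85.52174694390845}
top 46.18084378832149 320.78886597434604 240.39958684787965 [[   0.    -1.     0.1  443.3]
 [  -1.    -0.     0.    51.6]
 [  -0.    -0.1   -1.  1335.7]
 [   0.     0.     0.     1. ]]
press 0.93 [321.  222.5 376.4 324. ] 4076 [array([350.6, 272.8]), array([99.5, 54.6]), np.float64(88.7)] [512.4 -12.8  20. ]
press 0.71 [400.5 249.5 512.4 325.9] 7264 [array([459.4, 284.9]), array([104.3,  72.1]), np.float64(7.4)] [ 491.2 -266.7   20. ]
stop_face 0.7 [404.6 243.5 516.6 327.7] 7325 [array([459.6, 284.6]), array([104.8,  72.4]), np.float64(7.6)] [ 491.9 -267.3   20. ]
stop_face 0.66 [319.7 219.3 379.2 325.2] 4165 [array([350.6, 272.9]), array([99.7, 56.4]), np.float64(88.3)] [512.2 -12.8  20. ]
stop_face 0.27 [272.6
[... 2241 characters left out ...]
 198.3]), array([47.4, 97.6]), np.float64(60.0)] [485.4 251.9  20. ]
vial1_mid 0.85 [297.8 186.6 324.9 215.8] 396 [array([311.2, 201.8]), array([32.5, 13.3]), np.float64(39.3)] [449.4 200.6  20. ]
vial1_mid 0.44 [216.8 222.4 314.6 286.9] 3620 [array([269.2, 250.9]), array([96.8, 52.7]), np.float64(27.8)] [512.  -19.5  20. ]
urchin 0.89 [376.  244.5 404.9 266.7] 557 [array([389.5, 253. ]), array([22., 29.]), np.float64(90.0)] [726.1 143.8  20. ]
coral_red 0.98 [295.4 317.3 320.8 347.6] 520 [array([306.4, 329.3]), array([20.2, 28.3]), np.float64(31.0)] [ 730.1 -144.6   20. ]
dish 0.81 [407.6 209.  442.2 233. ] 698 [array([425.5, 221. ]), array([24., 35.]), np.float64(90.0)] [726.1 307.8  20. ]
```

```bash
python3 - <<'E'
from h import *
im=cv2.imread('pics/top0.png')[150:340,160:530]
cv2.imwrite('pics/a.png',cv2.resize(im[:, :],None,fx=2.16,fy=2.16,interpolation=cv2.INTER_CUBIC))
E
```

```text
(no output)
```

View pics/a.png

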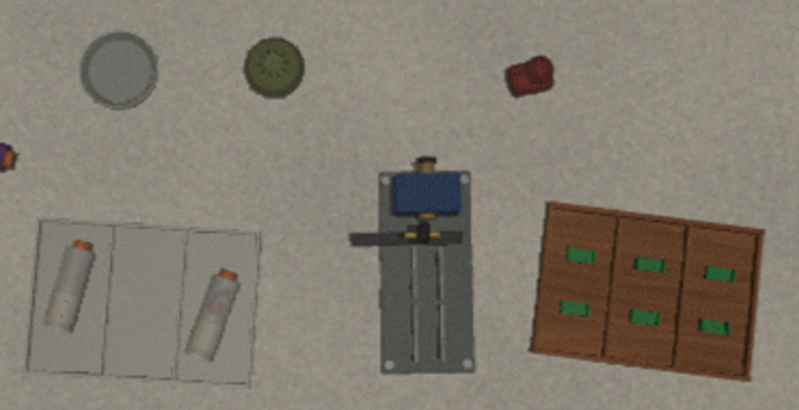

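View pics/scene0.png

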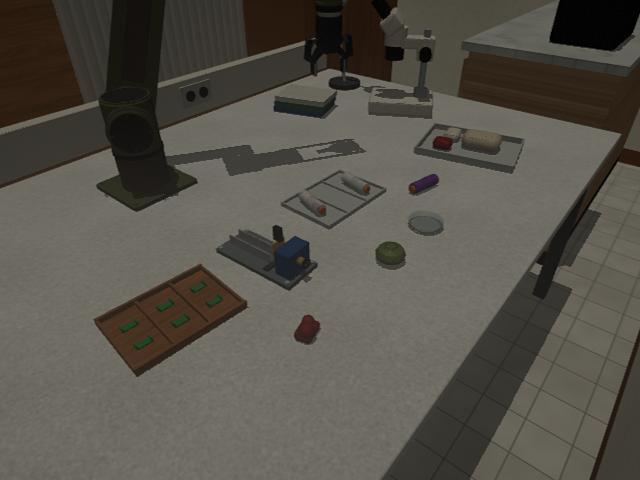

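The top view shows two vials in the tray's outer lanes (crop pixels 72,285 and 215,315). The purple look-alike is at the left edge, and the guard grip sits mid-press, so the guard is shut. Next I'll write a planner and move over the press.

```bash
cat >> h.py <<'E'
def plan(x,y,z,yaw=None,f=1,step=56,s=None):
    """rows from current pose to target (tool down); yaw = world angle of tool x (mod pi)"""
    s=s or sense(); M=R.from_rotvec(s["eef_rot"]).as_matrix(); d=np.array([x,y,z])-s["eef_pos"]
    cur=np.degrees(np.arctan2(M[1,0],M[0,0])); dy=0
    if yaw is not None: dy=(yaw-cur+90)%180-90
    n=max(1,int(np.ceil(max(np.linalg.norm(d)/step,abs(dy)/10))))
    rows=[];
    for i in range(n):
        L=M.T@(d/n)/120
        rows.append([round(float(v),3) for v in L]+[round(-dy/n/360,4),f])
        M=M@R.from_euler('z',-dy/n,degrees=True).as_matrix()
    print("cur yaw %.1f dyaw %.1f pos"%(cur,dy),s["eef_pos"],"n",n)
    for i in range(0,n,5): print(str(rows[i:i+5]).replace(' ',''))
E
python3 - <<'E'
from h import *
s=sense();print(R.from_rotvec(s["eef_rot"]).as_matrix().round(3))
p=camera("wrist");print(p["vfov"],p["cx"],p["cy"],np.array(p["hand_eye"]).round(2))
p=camera("top")
for u,v,z in [(380,172,12),(470,172,12),(475,372,12),(382,372,12),(424,232,100),(414,360,36),(440,360,36),(414,250,36),(440,250,36)]:
    print(ray(p,160+u/2.16,150+v/2.16,z))
plan(430,-15,330,90)
E
```

```text
[[ 0.4  0.9  0. ]
 [ 0.9 -0.4  0. ]
 [ 0.  -0.  -1. ]]
67.05774362652167 318.92832575005013 237.01851301642392 [[   1.    -0.    -0.    -1.1]
 [   0.     1.     0.3  -67.2]
 [   0.    -0.3    1.  -134.4]
 [   0.     0.     0.     1. ]]
[614.2  23.7  12. ]
[616.9 -75.   12. ]
[399.8 -84.   12. ]
[397.   16.2  12. ]
[542.5 -20.8 100. ]
[411.4 -16.7  36. ]
[412.1 -44.3  36. ]
[528.  -14.2  36. ]
[528.8 -42.   36. ]
cur yaw 63.3 dyaw 26.7 pos [258.3 513.7 239.3] n 11
[[-0.299,0.296,-0.069,np.float64(-0.0067),1],[-0.312,0.283,-0.069,np.float64(-0.0067),1],[-0.323,0.27,-0.069,np.float64(-0.0067),1],[-0.335,0.256,-0.069,np.float64(-0.0067),1],[-0.345,0.241,-0.069,np.float64(-0.0067),1]]
[[-0.355,0.227,-0.069,np.float64(-0.0067),1],[-0.364,0.211,-0.069,np.float64(-0.0067),1],[-0.373,0.196,-0.069,np.float64(-0.0067),1],[-0.381,0.18,-0.069,np.float64(-0.0067),1],[-0.388,0.163,-0.069,np.float64(-0.0067),1]]
[[-0.395,0.147,-0.069,np.float64(-0.0067),1]]
```

```bash
sed -i 's/round(-dy\/n\/360,4)/round(float(-dy\/n\/360),4)/' h.py
python3 -m inch '[[-0.3,0.3,0,-0.007,1],[-0.31,0.28,0,-0.007,1],[-0.325,0.27,0,-0.007,1],[-0.335,0.255,0,-0.007,1],[-0.345,0.24,0,-0.007,1]]'
python3 -m inch '[[-0.355,0.225,0,-0.007,1],[-0.365,0.21,0,-0.007,1],[-0.375,0.195,0,-0.007,1],[-0.38,0.18,0,-0.007,1],[-0.39,0.165,0,-0.007,1]]'
python3 -m inch '[[-0.395,0.15,0,-0.005,1],[0,0.1,0,0,1],[0,0,0,0,1]]'
python3 - <<'E'
from h import *
s=sense();p=camera("wrist");save(p,'w1.png');print(s["eef_pos"],s["q"])
plan(470,-28,250,91)
E
```

```text
t: 1.82
eef_pos: [337.3, 272.2, 239.5]
eef_rot: [2.475, 1.934, 0.001]
ft_force: [0.7, -0.1, 0.0]
width: 85.4
t: 2.45
eef_pos: [417.9, 32.2, 239.7]
eef_rot: [2.248, 2.193, 0.001]
ft_force: [1.4, 0.8, 0.1]
width: 85.4
t: 2.82
eef_pos: [446.9, -13.9, 239.3]
eef_rot: [-2.217, -2.226, -0.001]
ft_force: [-0.8, -0.1, 0.4]
width: 85.8
[446.9 -13.9 239.3] [-0.1  0.1  1.8  0.   1.3 -1.7]
cur yaw 90.3 dyaw 0.7 pos [446.  -13.2 239.1] n 1
[[-0.124,0.199,-0.091,-0.0019,1]]
```

View pics/w1.png

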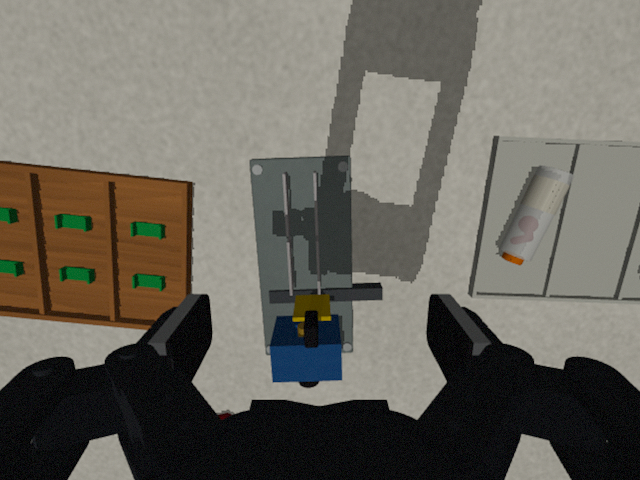

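The wrist view shows the rails running from (286,173)/(316,173) to (292,295)/(321,293), the grip near (311,328), a vial at (535,215) and the rack on the left.

```bash
cat > m1.py <<'E'
from h import *
im=cv2.imread('pics/w1.png')
# zoomed view of press for accurate picking
cv2.imwrite('pics/b.png',cv2.resize(im[145:355,240:400],None,fx=2.8,fy=2.8,interpolation=cv2.INTER_CUBIC))
p=camera("wrist");T=T_of(p)
print("rail",[ray(p,u,v,36,T) for u,v in [(286,173),(316,173),(292,295),(321,293)]])
print("base",[ray(p,u,v,12,T) for u,v in [(250,160),(350,157),(268,353),(353,350)]])
print("rib",[ray(p,u,v,18,T) for u,v in [(193,182),(187,330),(112,180),(112,325)]])
print("saddles",[ray(p,u,v,16,T) for u,v in [(148,230),(149,281),(73,222),(77,274)]])
for n in ("rack","vial1_mid","guard_grip","guard","tray","press"):
    for d in cut_out(p,n)[:3]:
        m=d["region"];r=cv2.minAreaRect(np.argwhere(m)[:,::-1].astype(np.float32))
        print(n,round(d["score"],2),np.array(d["box"]),[np.round(x,1) for x in r],ray(p,*r[0],20,T))
E
python3 m1.py
```

```text
rail [array([410.3, -45.1,  36. ]), array([410.1, -17.5,  36. ]), array([532.4, -41.3,  36. ]), array([530., -12.,  36.])]
base [array([400.3, -82.3,  12. ]), array([396.8,  15.5,  12. ]), array([615.2, -71.4,  12. ]), array([610.7,  25.1,  12. ])]
rib [array([ 421.3, -137.8,   18. ]), array([ 583.1, -158.4,   18. ]), array([ 419.8, -216.8,   18. ]), array([ 577.5, -239.8,   18. ])]
saddles [array([ 470.6, -188.6,   16. ]), array([ 526.4, -194.3,   16. ]), array([ 462.7, -263.6,   16. ]), array([ 519. , -269.3,   16. ])]
rack 0.92 [  1.6 161.7 192.6 331.3] [array([ 92.2, 248.8]), array([201.6, 154.6]), np.float64(6.0)] [ 489.8 -246.1   20. ]
vial1_mid 0.59 [498.7 169.7 574.6 269.1] [array([533.1, 216.8]), array([ 37.1, 106.5]), np.float64(25.6)] [453.6 199.   20. ]
vial1_mid 0.23 [248.2 158.3 381.9 391.1] [array([318. , 271.6]), array([232.6, 122.9]), np.float64(85.6)] [513.1 -15.1  20. ]
guard_grip 0.92 [291.3 296.  329.7 349.3] [array([310. , 322.5]), array([53., 38.]), np.float64(90.0)] [572.  -23.5  20. ]
guard 0.87 [290.5 296.7 330.2 351.2] [array([310.5, 322.5]), array([53., 37.]), np.float64(90.0)] [572.  -22.9  20. ]
tray 0.58 [468.  137.9 639.6 305.4] [array([556. , 221.5]), array([172.5, 164.4]), np.float64(2.2)] [458.2 222.7  20. ]
tray 0.49 [297.3 323.6 319.8 391. ] [array([300.7, 357. ]), array([66. , 18.7]), np.float64(76.2)] [614.8 -33.8  20. ]
press 0.92 [249.  157.2 382.5 393.1] [array([318.2, 271.2]), array([232.9, 121.9]), np.float64(85.1)] [512.7 -14.9  20. ]
```

View pics/b.png

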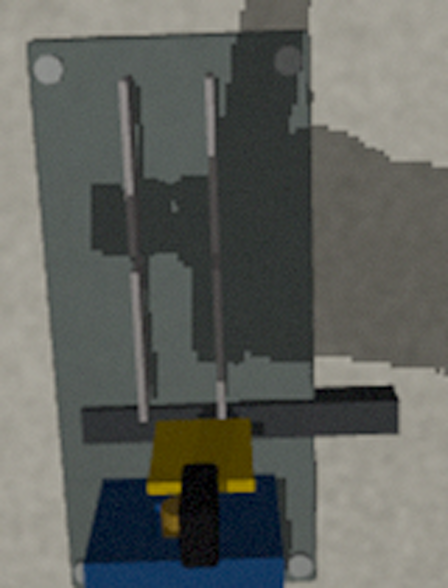

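```bash
python3 - <<'E'
from h import *
plan(542.6,-26.6,150,92.4,0,step=50)
E
```

```text
cur yaw 90.4 dyaw 2.0 pos [445.8 -13.2 239.4] n 3
[[-0.039,0.269,0.248,-0.0019,0],[-0.042,0.268,0.248,-0.0019,0],[-0.045,0.268,0.248,-0.0019,0]]
```

```bash
python3 -m inch '[[-0.04,0.27,0.25,-0.002,0],[-0.04,0.27,0.25,-0.002,0],[-0.045,0.27,0.25,-0.002,0],[0,0,0,0,0],[0,0,0,0,0]]' 20
python3 - <<'E'
from h import *
p=camera("wrist");save(p,'w2.png')
plan(542.6,-26.6,87,92.4,0,step=25)
E
```

```text
t: 3.85
eef_pos: [542.9, -26.9, 149.2]
eef_rot: [-2.172, -2.268, 0.001]
ft_force: [-0.5, 0.9, 0.2]
width: 42.8
cur yaw 92.5 dyaw -0.1 pos [543.  -26.9 149.8] n 3
[[0.001,-0.001,0.175,0.0001,0],[0.001,-0.001,0.175,0.0001,0],[0.001,-0.001,0.175,0.0001,0]]
```

View pics/w2.png

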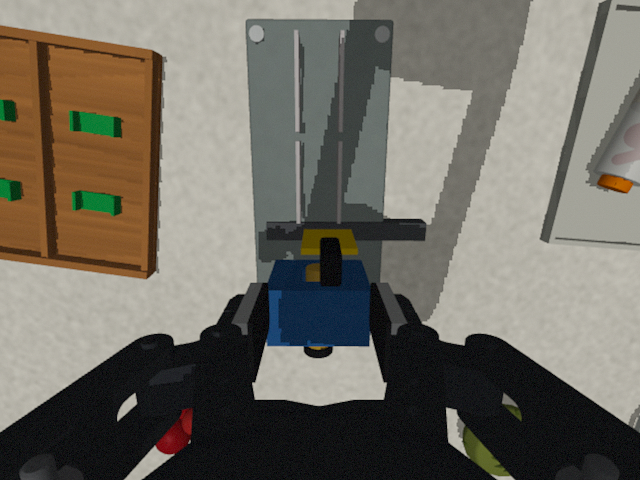

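The grip is at (331,262) and the plate's centre at (330,242), both right of the press axis (about 318). So the guard appears to stand about 7 mm toward +y. I'll measure that.

```bash
python3 - <<'E'
from h import *
p=camera("wrist");T=T_of(p)
print("grip top",[ray(p,u,v,100,T) for u,v in [(321,239),(338,239),(330,240)]])
print("plate top",[ray(p,u,v,66,T) for u,v in [(302,253),(357,252)]])
print("rails",[ray(p,u,v,36,T) for u,v in [(296,31),(342,31),(297.5,222),(340,222)]])
print("base",[ray(p,u,v,12,T) for u,v in [(247,20),(392,20)]])
print("stop",[ray(p,u,v,72,T) for u,v in [(277,262),(364,261),(269,346),(369,345)]])
print("sadd",[ray(p,u,v,16,T) for u,v in [(96,124),(97,203)]])
print("beam",[ray(p,u,v,26,T) for u,v in [(267,222),(425,220)]])
E
```

```text
grip top [array([527.7, -28.2, 100. ]), array([527.4, -19.2, 100. ]), array([528.1, -23.4, 100. ])]
plate top [array([547.1, -39.2,  66. ]), array([545. ,  -4.4,  66. ])]
rails [array([413.7, -48.4,  36. ]), array([412.5, -20.1,  36. ]), array([534.2, -44.2,  36. ]), array([532.9, -14.3,  36. ])]
base [array([402.6, -83. ,  12. ]), array([398.4,  14. ,  12. ])]
stop [array([551.7, -54.4,  72. ]), array([548.7,  -0.4,  72. ]), array([611.1, -59. ,  72. ]), array([607.5,   7.4,  72. ])]
sadd [array([ 473.8, -189.8,   16. ]), array([ 530.8, -196. ,   16. ])]
beam [array([537.5, -67. ,  26. ]), array([531.1,  48.4,  26. ])]
```

```bash
python3 -m inch '[[0.04,0,0.17,0,0],[0,0,0.17,0,0],[0,0,0.17,0,0],[0,0,0,0,-1],[0,0,0,0,-1]]' 30
python3 -m inch '[[0,0,0,0,-1],[0,0,0,0,-1],[0,0,0,0,-1]]'
```

```text
t: 4.58
eef_pos: [543.4, -22.3, 89.4]
eef_rot: [2.173, 2.268, 0.001]
ft_force: [-1.1, -0.5, -3.2]
width: 11.4
t: 4.95
eef_pos: [543.4, -22.3, 89.3]
eef_rot: [2.173, 2.268, 0.001]
ft_force: [-2.6, 0.7, 7.0]
width: 11.2
```

```bash
python3 -m inch '[[0.1,0,0,0,-1],[0.1,0,0,0,-1],[0.1,0,0,0,-1],[0.1,0,0,0,-1],[0.05,0,0,0,-1]]'; python3 -m inch '[[0.02,0,0,0,-1],[0.02,0,0,0,-1],[0,0,0,0,-1]]';  python3 -m inch '[[0.02,0,0,0,-1],[0.02,0,0,0,-1],[0,0,0,0,-1]]'
```

```text
t: 5.58
eef_pos: [541.3, 31.4, 89.3]
eef_rot: [2.171, 2.268, 0.0]
ft_force: [-2.6, -1.6, 7.1]
width: 10.8
t: 5.95
eef_pos: [541.3, 32.9, 89.3]
eef_rot: [2.168, 2.267, -0.006]
ft_force: [-3.4, -10.9, 6.5]
width: 11.1
t: 6.32
eef_pos: [541.3, 33.3, 89.3]
eef_rot: [2.162, 2.265, -0.013]
ft_force: [-3.1, -26.2, 6.0]
width: 11.2
```

```bash
python3 -m inch '[[-0.05,0,0,0,-1],[0,0,0,0,-0.2],[0,0,0,0,-0.2],[0,0,-0.3,0,-0.2],[0,0,-0.45,0,0.2]]'
python3 - <<'E'
from h import *
plan(400,215,200,80,0.2,step=50)
E
```

```text
t: 6.95
eef_pos: [539.7, 35.7, 177.3]
eef_rot: [-2.17, -2.267, 0.005]
ft_force: [0.4, -0.2, -0.8]
width: 50.4
cur yaw 92.5 dyaw -12.5 pos [539.7  35.7 177.3] n 5
[[0.309,-0.22,-0.037,0.007,0.2],[0.299,-0.233,-0.037,0.007,0.2],[0.288,-0.246,-0.037,0.007,0.2],[0.277,-0.258,-0.037,0.007,0.2],[0.266,-0.27,-0.037,0.007,0.2]]
```

```bash
python3 -m inch '[[0.36,-0.17,-0.04,0.006,0.2],[0.35,-0.18,-0.04,0.006,0.2],[0.345,-0.19,-0.04,0.006,0.2],[0.34,-0.2,-0.04,0.006,0.2],[0.335,-0.21,-0.04,0.006,0.2]]';python3 -m inch '[[0,0,0,0,0.2],[0,0,0,0,0.2]]'
cat > vial.py <<'E'
from h import *
import sys
def vials(p,T,z=20):
    out=[]
    for d in cut_out(p,"vial1_mid")[:4]:
        m=d["region"];b=d["box"]
        q=np.argwhere(m)[:,::-1]
        # axis from back-projected mask pixels on plane z
        W=np.array([ray(p,u,v,z,T)[:2] for u,v in q[::max(1,len(q)//800)]])
        r=cv2.minAreaRect(W.astype(np.float32)); box=cv2.boxPoints(r)
        e=box[1]-box[0]; f=box[2]-box[1]; a=e if np.linalg.norm(e)>np.linalg.norm(f) else f
        ang=(np.degrees(np.arctan2(a[1],a[0]))+90)%180-90
        print("vial",round(d["score"],2),np.array(b),"centre",np.array(r[0]),"size",np.sort(r[1]),"axis deg %.1f"%ang)
    hsv=cv2.cvtColor(p["color"],cv2.COLOR_RGB2HSV)
    o=cv2.inRange(hsv,(5,180,90),(18,255,255)); n,l,st,c=cv2.connectedComponentsWithStats(o)
    for i in range(1,n):
        if st[i,4]>40: print("cap",st[i],c[i],ray(p,*c[i],z,T))
if __name__=="__main__":
    s=sense();p=camera("wrist");T=T_of(p,s);save(p,sys.argv[1]);print(s["eef_pos"],s["q"]);vials(p,T)
E
python3 vial.py w3.png
```

```text
t: 7.58
eef_pos: [432.8, 248.4, 202.4]
eef_rot: [2.377, 2.054, 0.001]
ft_force: [0.7, -0.1, -0.1]
width: 51.2
t: 7.82
eef_pos: [433.6, 246.7, 202.0]
eef_rot: [2.374, 2.056, 0.0]
ft_force: [0.2, -0.2, -0.2]
width: 51.3
[433.6 246.7 202. ] [ 0.4  0.2  1.7 -0.   1.2 -1. ]
vial 0.65 [247.5 195.8 297.8 303.7] centre [456.8 197.2] size [ 32.3 105. ] axis deg -17.8
cap [258 293  17   6  56] [265.4 295.9] [503.8 183.2  20. ]
cap [427 296  19   7  77] [435.9 299.6] [530.7 343.3  20. ]
```

View pics/w3.png

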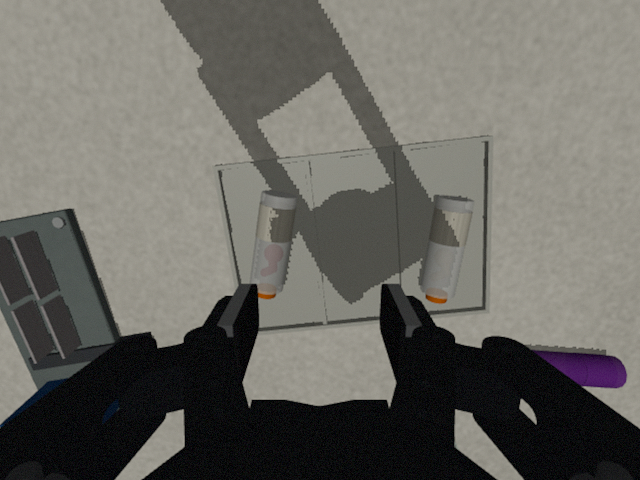

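```bash
python3 - <<'E'
from h import *
plan(440,202.5,80,72.2,0.4,step=50)
E
```

```text
cur yaw 81.7 dyaw -9.5 pos [434.  245.8 201.9] n 3
[[-0.116,0.034,0.339,0.0088,0.4],[-0.114,0.04,0.339,0.0088,0.4],[-0.112,0.047,0.339,0.0088,0.4]]
```

```bash
python3 -m inch '[[-0.115,0.035,0.34,0.009,0.4],[-0.115,0.04,0.34,0.009,0.4],[-0.11,0.045,0.34,0.009,0.4],[0,0,0,0,0.4],[0,0,0.25,0,0.4]]' 50; python3 -m inch '[[0,0,0.2,0,0.4],[0,0,0,0,0.4],[0,0,0,0,0.4]]'; python3 - <<'E'
from h import *
p=camera("wrist");save(p,'w4.png')
plan(440,202.5,17,72.2,0.4,step=50)
E
```

```text
t: 8.55
eef_pos: [442.9, 204.0, 51.7]
eef_rot: [2.542, 1.844, 0.01]
ft_force: [0.4, -0.2, -0.6]
width: 60.0
t: 8.93
eef_pos: [441.0, 204.0, 27.1]
eef_rot: [2.542, 1.845, 0.004]
ft_force: [0.0, 0.3, 1.0]
width: 60.2
cur yaw 72.0 dyaw 0.2 pos [441.  204.   27.2] n 1
[[-0.015,-0.004,0.085,-0.0007,0.4]]
```

View pics/w4.png

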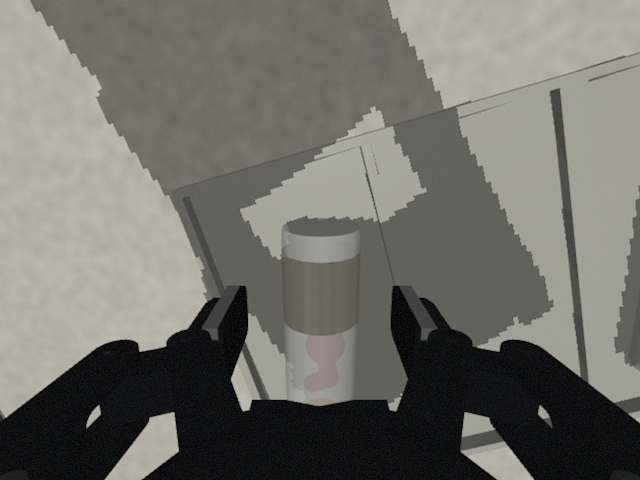

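The vial is centred between the fingers (axis at u≈321) and parallel to the tool's y, with its rear end at v≈225. I'll lower and grip.

```bash
python3 - <<'E'
from h import *
p=camera("wrist");T=T_of(p);s=sense()
a=ray(p,321,232,34,T);d=a-s["eef_pos"];M=R.from_rotvec(s["eef_rot"]).as_matrix();print("rear end in tool xy",M.T@d)
E
python3 -m inch '[[0,0,0.085,0,0.4],[0,0,0,0,-0.5],[0,0,0,0,-0.5],[0,0,0,0,-0.5],[0,0,0,0,-0.5]]' 50;python3 -m inch '[[0,0,0,0,-0.5],[0,0,-0.25,0,-0.5],[0,0,-0.4,0,-0.5],[0,0,-0.4,0,-0.5],[0,0,0,0,-0.5]]'
python3 - <<'E'
from h import *
c,s_=np.cos(np.radians(2.3)),np.sin(np.radians(2.3))
# vial mid to x=-30 => tcp at x=-45
O=np.array([522,-28.2]); P=O-46*np.array([c,s_]); print(P)
plan(P[0],P[1],110,92.3,-0.5,step=45)
E
```

```text
rear end in tool xy [ -0.7 -33.8  -6.9]
t: 9.65
eef_pos: [439.3, 203.5, 15.5]
eef_rot: [-2.542, -1.845, 0.001]
ft_force: [-1.3, -0.2, 1.4]
width: 30.4
t: 10.28
eef_pos: [442.8, 204.7, 145.2]
eef_rot: [2.54, 1.844, 0.014]
ft_force: [0.0, 0.8, -0.3]
width: 30.3
[476. -30.]
cur yaw 72.0 dyaw 20.3 pos [442.8 204.7 145.2] n 6
[[-0.296,0.145,0.048,-0.0094,-0.5],[-0.304,0.127,0.048,-0.0094,-0.5],[-0.311,0.109,0.048,-0.0094,-0.5],[-0.317,0.09,0.048,-0.0094,-0.5],[-0.322,0.071,0.048,-0.0094,-0.5]]
[[-0.325,0.052,0.048,-0.0094,-0.5]]
```

```bash
python3 -m inch '[[-0.3,0.145,0,-0.0095,-0.5],[-0.305,0.125,0,-0.0095,-0.5],[-0.31,0.11,0,-0.0095,-0.5],[-0.315,0.09,0,-0.0095,-0.5],[-0.32,0.07,0,-0.0095,-0.5]]';python3 -m inch '[[-0.325,0.05,0,-0.0095,-0.5],[0,0,0,0,-0.5],[0,0,0,0,-0.5]]'
python3 - <<'E'
from h import *
plan(476,-30,56,92.3,-0.5,step=45)
p=camera("wrist");save(p,'w5.png')
E
```

```text
t: 10.9
eef_pos: [466.2, 6.6, 140.1]
eef_rot: [-2.236, -2.204, 0.002]
ft_force: [-0.4, 0.1, -0.2]
width: 30.3
t: 11.28
eef_pos: [471.3, -30.9, 140.5]
eef_rot: [-2.173, -2.266, 0.002]
ft_force: [0.4, -0.3, -0.7]
width: 30.6
cur yaw 92.4 dyaw -0.1 pos [471.3 -30.9 140.5] n 2
[[0.003,0.02,0.352,0.0001,-0.5],[0.003,0.02,0.352,0.0001,-0.5]]
```

View pics/w5.png

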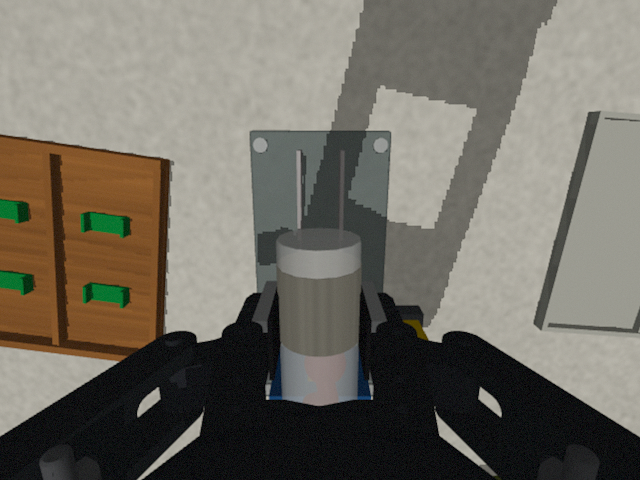

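The vial hangs straight over the rails (vial at u≈318, rails' middle at u≈321). I'll lower it with a 1 mm correction.

```bash
python3 -m inch '[[0.01,0.03,0.4,0,-0.5],[0,0,0.28,0,-0.5],[0,0,0.1,0,-0.5],[0,0,0,0,-0.5],[0,0,0,0,-0.5]]'; python3 -m inch '[[0,0,0.02,0,-0.5],[0,0,0,0,-0.5]]'; python3 -m inch '[[0,0,0.02,0,-0.5],[0,0,0,0,-0.5]]'
```

```text
t: 11.95
eef_pos: [476.8, -29.7, 48.9]
eef_rot: [2.171, 2.268, 0.002]
ft_force: [-0.0, 0.2, -0.5]
width: 30.0
t: 12.2
eef_pos: [476.3, -30.0, 46.1]
eef_rot: [2.172, 2.268, 0.001]
ft_force: [0.6, 0.1, 0.0]
width: 30.5
t: 12.45
eef_pos: [475.7, -30.0, 43.1]
eef_rot: [-2.173, -2.269, 0.0]
ft_force: [-1.3, -0.8, -0.8]
width: 30.5
```

```bash
python3 -m inch '[[0,0,0.015,0,-0.5],[0,0,0,0,-0.5],[0,0,0,0,-0.5]]'; python3 -m inch '[[0,0,0.01,0,-0.5],[0,0,0,0,-0.5],[0,0,0,0,-0.5]]'
```

```text
t: 12.82
eef_pos: [475.9, -29.9, 41.2]
eef_rot: [-2.173, -2.269, 0.0]
ft_force: [0.2, -0.7, -0.4]
width: 30.5
t: 13.2
eef_pos: [476.0, -30.0, 40.4]
eef_rot: [2.173, 2.268, 0.0]
ft_force: [-1.4, -0.8, 4.1]
width: 29.9
```

```bash
python3 -m inch '[[0,0.08,0,0,-0.5],[0,0.08,0,0,-0.5],[0,0.05,0,0,-0.5],[0,0,0,0,-0.5]]'; python3 -m inch '[[0,0.04,0,0,-0.5],[0,0.04,0,0,-0.5],[0,0,0,0,-0.5],[0,0,0,0,-0.5]]'
```

```text
t: 13.7
eef_pos: [481.5, -29.6, 39.0]
eef_rot: [-2.151, -2.255, 0.04]
ft_force: [-33.5, -12.0, 34.3]
width: 30.4
t: 14.2
eef_pos: [494.6, -29.1, 38.7]
eef_rot: [-2.156, -2.257, 0.033]
ft_force: [-26.3, -10.8, 22.8]
width: 30.5
```

```bash
python3 -m inch '[[0,0.02,0,0,-0.5],[0,0,0,0,-0.5],[0,0,0,0,-0.5]]'
```

```text
t: 14.58
eef_pos: [494.6, -29.1, 38.6]
eef_rot: [-2.154, -2.255, 0.037]
ft_force: [-29.8, -10.7, 26.7]
width: 30.5
```

```bash
python3 -m inch '[[0,-0.12,0,0,-0.5],[0,0,0,0,-0.5]]'; python3 - <<'E'
from h import *
p=camera("wrist");save(p,'w6.png');q=camera("scene")
c=q["color"][205:305,200:330];w=p["color"][180:430,200:440]
a=cv2.resize(c,(520,400),interpolation=cv2.INTER_CUBIC)
cv2.imwrite('pics/c6.png',a[:,:,::-1])
E
```

```text
t: 14.82
eef_pos: [497.1, -29.0, 39.9]
eef_rot: [-2.172, -2.268, 0.002]
ft_force: [-0.7, -1.1, -0.8]
width: 30.4
```

View pics/c6.png

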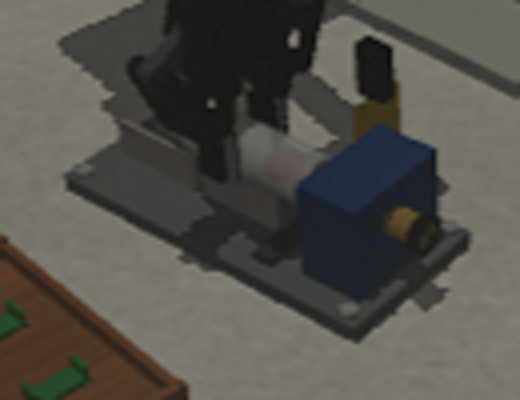

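Forward motion jammed on the rails: fz rose to 34 N with a sideways pull, and relieving it dropped all forces to about 0. The scene view shows the vial on the rails and the guard clear of it. I'll raise slightly, shift about 0.7 mm to −y, and push in small steps.

```bash
python3 -m inch '[[-0.006,0,-0.01,0,-0.5],[0,0.02,0,0,-0.5],[0,0,0,0,-0.5]]'; python3 -m inch '[[0,0.02,0,0,-0.5],[0,0,0,0,-0.5]]'
```

```text
t: 15.3
eef_pos: [500.6, -29.3, 40.9]
eef_rot: [-2.172, -2.268, 0.001]
ft_force: [-3.8, 0.2, -1.6]
width: 30.5
t: 15.55
eef_pos: [502.7, -29.2, 41.0]
eef_rot: [-2.172, -2.268, 0.001]
ft_force: [-5.1, 1.4, -3.0]
width: 29.9
```

```bash
python3 -m inch '[[0,0.03,0,0,-0.5],[0,0.02,0,0,-0.5],[0,0,0,0,-0.5]]'; python3 -m inch '[[0,0.02,0,0,-0.5],[0,0,0,0,-0.5],[0,0,0,0,-0.5]]'
```

```text
t: 15.92
eef_pos: [507.7, -29.0, 40.9]
eef_rot: [-2.171, -2.267, 0.003]
ft_force: [-6.2, 0.5, -0.2]
width: 30.3
t: 16.3
eef_pos: [509.6, -28.9, 40.8]
eef_rot: [-2.171, -2.267, 0.004]
ft_force: [-7.3, -0.7, -0.7]
width: 30.6
```

```bash
python3 -m inch '[[0,0.02,0,0,-0.5],[0,0,0,0,-0.5],[0,0,0,0,-0.5]]'; python3 -m inch '[[0,0.01,0,0,-0.5],[0,0,0,0,-0.5],[0,0,0,0,-0.5]]'
```

```text
t: 16.68
eef_pos: [511.6, -28.8, 40.8]
eef_rot: [-2.17, -2.266, 0.005]
ft_force: [-8.6, 0.0, 0.2]
width: 30.1
t: 17.05
eef_pos: [512.4, -28.8, 40.7]
eef_rot: [-2.17, -2.266, 0.006]
ft_force: [-7.6, -1.2, 0.1]
width: 30.3
```

```bash
python3 -m inch '[[0,0.015,0,0,-0.5],[0,0,0,0,-0.5],[0,0,0,0,-0.5]]'; python3 -m inch '[[0,0.015,0,0,-0.5],[0,0,0,0,-0.5],[0,0,0,0,-0.5]]'; python3 -m inch '[[0,0.015,0,0,-0.5],[0,0,0,0,-0.5],[0,0,0,0,-0.5]]'
```

```text
t: 17.42
eef_pos: [512.9, -28.7, 40.5]
eef_rot: [-2.169, -2.265, 0.008]
ft_force: [-10.4, -1.2, 0.8]
width: 30.6
t: 17.8
eef_pos: [513.0, -28.7, 40.4]
eef_rot: [-2.167, -2.263, 0.012]
ft_force: [-12.9, -1.7, 3.2]
width: 30.3
t: 18.18
eef_pos: [513.0, -28.6, 40.2]
eef_rot: [-2.165, -2.262, 0.015]
ft_force: [-16.5, -2.9, 5.3]
width: 30.0
```

```bash
H='[[0,0,0,0,-0.5],[0,0,0,0,-0.5],[0,0,0,0,-0.5],[0,0,0,0,-0.5],[0,0,0,0,-0.5]]' ; echo; python3 -m inch '[[0,-0.004,0,0,-0.5],[0,0,0,0,-0.5],[0,0,0,0,-0.5],[0,0,0,0,-0.5],[0,0,0,0,-0.5]]' | grep -E "^t|pos|force"
for i in 1 2 3 4 5 6 7; do python3 -m inch '[[0,0,0,0,-0.5],[0,0,0,0,-0.5],[0,0,0,0,-0.5],[0,0,0,0,-0.5],[0,0,0,0,-0.5]]' | grep -E "^t|pos|force" | tr '\n' ' '; echo; done
```

```text
t: 18.8
eef_pos: [513.0, -28.6, 40.3]
ft_force: [-16.3, -2.4, 5.5]
t: 19.42 eef_pos: [513.0, -28.7, 40.3] ft_force: [-14.3, -2.7, 5.2] 
t: 20.05 eef_pos: [513.0, -28.6, 40.3] ft_force: [-16.0, -2.7, 4.8] 
t: 20.68 eef_pos: [513.0, -28.7, 40.3] ft_force: [-15.3, -1.6, 6.2] 
t: 21.3 eef_pos: [513.0, -28.6, 40.3] ft_force: [-14.5, -1.9, 6.1] 
t: 21.92 eef_pos: [513.0, -28.7, 40.3] ft_force: [-15.0, -1.7, 4.7] 
t: 22.55 eef_pos: [513.0, -28.6, 40.3] ft_force: [-15.8, -2.0, 5.6] 
t: 23.18 eef_pos: [513.0, -28.7, 40.3] ft_force: [-16.0, -0.9, 5.1]
```

```bash
for i in 1 2 3 4 5 6 7 8 9; do python3 -m inch '[[0,0,0,0,-0.5],[0,0,0,0,-0.5],[0,0,0,0,-0.5],[0,0,0,0,-0.5],[0,0,0,0,-0.5]]' | grep -E "^t|pos|force" | tr '\n' ' '; echo; done
```

```text
t: 23.8 eef_pos: [513.0, -28.6, 40.3] ft_force: [-15.0, -2.9, 5.6] 
t: 24.42 eef_pos: [513.0, -28.6, 40.3] ft_force: [-14.5, -2.7, 5.8] 
t: 25.05 eef_pos: [513.0, -28.6, 40.3] ft_force: [-15.6, -1.8, 6.4] 
t: 25.68 eef_pos: [513.0, -28.7, 40.3] ft_force: [-15.6, -2.7, 5.5] 
t: 26.3 eef_pos: [513.0, -28.7, 40.3] ft_force: [-15.8, -3.0, 5.0] 
t: 26.92 eef_pos: [513.0, -28.6, 40.3] ft_force: [-15.3, -1.7, 5.5] 
t: 27.55 eef_pos: [513.0, -28.6, 40.3] ft_force: [-14.4, -2.1, 4.7] 
t: 28.18 eef_pos: [513.0, -28.6, 40.3] ft_force: [-15.7, -1.4, 5.4] 
t: 28.8 eef_pos: [513.0, -28.6, 40.3] ft_force: [-15.8, -2.8, 4.4]
```

```bash
python3 -m inch '[[0,-0.07,-0.005,0,-0.5],[0,0,0,0,-0.5],[0,0,0,0,-0.5]]'; python3 -m inch '[[0,-0.03,0,0,-0.5],[0,0,0,0,-0.5],[0,0,0,0,-0.5]]'; python3 -m inch '[[0,-0.03,0,0,-0.5],[0,0,0,0,-0.5],[0,0,0,0,-0.5]]';
```

```text
t: 29.18
eef_pos: [510.1, -28.9, 41.4]
eef_rot: [-2.171, -2.267, 0.003]
ft_force: [-5.6, 0.6, -1.9]
width: 30.3
t: 29.55
eef_pos: [507.4, -29.0, 41.6]
eef_rot: [-2.172, -2.268, 0.002]
ft_force: [-6.0, 1.2, -2.5]
width: 30.6
t: 29.92
eef_pos: [505.4, -29.2, 42.1]
eef_rot: [2.173, 2.268, 0.002]
ft_force: [-2.3, 3.1, -4.7]
width: 30.2
```

```bash
python3 -m inch '[[0,-0.015,-0.005,0,-0.5],[0,0,0,0,-0.5],[0,0,0,0,-0.5]]'; python3 -m inch '[[0,-0.02,-0.02,0,-0.5],[0,-0.2,-0.2,0,-0.5],[0,-0.1,-0.4,0,-0.5],[0,0,-0.35,0,-0.5],[0,0,0,0,-0.5]]'; python3 - <<'E'
from h import *
q=camera("scene");c=q["color"][165:285,180:340];cv2.imwrite('pics/c7.png',cv2.resize(c,(640,480),interpolation=cv2.INTER_CUBIC)[:,:,::-1])
O=np.array([498.5,-192]);
plan(498.5-11,-190.9,130,84.2,-0.5,step=50)
E
```

```text
t: 30.3
eef_pos: [504.5, -29.4, 43.0]
eef_rot: [2.172, 2.267, 0.003]
ft_force: [1.9, 3.9, -3.1]
width: 30.4
t: 30.92
eef_pos: [467.4, -32.5, 162.7]
eef_rot: [2.167, 2.263, 0.006]
ft_force: [-0.1, 0.9, -1.0]
width: 30.6
cur yaw 92.5 dyaw -8.3 pos [465.9 -32.1 160.9] n 4
[[-0.332,0.03,0.065,0.0057,-0.5],[-0.331,0.042,0.065,0.0057,-0.5],[-0.329,0.054,0.065,0.0057,-0.5],[-0.327,0.066,0.065,0.0057,-0.5]]
```

View pics/c7.png

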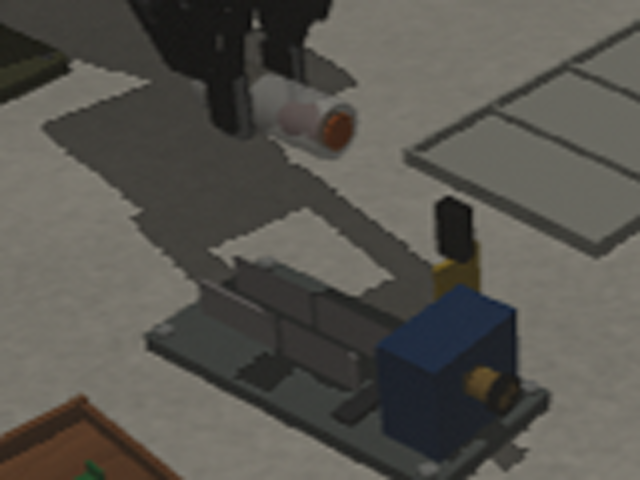

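The vial in the gripper shows its cap almost flush at crop (340,130). Contact with the plunger was lost about 8 mm back rather than 14, so the cap is fully in. On to the rack.

```bash
python3 -m inch '[[-0.33,0.035,0.1,0.006,-0.5],[-0.33,0.045,0.1,0.006,-0.5],[-0.33,0.06,0.1,0.006,-0.5],[-0.33,0.07,0.1,0.006,-0.5],[0,0,0,0,-0.5]]'; python3 -m inch '[[0,0,0,0,-0.5]]'; python3 - <<'E'
from h import *
plan(489.5,-191.2,35,84.2,-0.5,step=50)
p=camera("wrist");save(p,'w8.png')
E
```

```text
t: 31.6
eef_pos: [486.9, -192.6, 108.6]
eef_rot: [-2.34, -2.093, 0.004]
ft_force: [0.6, 0.4, 0.0]
width: 30.2
t: 31.72
eef_pos: [486.4, -189.6, 109.7]
eef_rot: [-2.336, -2.096, 0.002]
ft_force: [-0.8, 0.3, -0.8]
width: 30.1
cur yaw 83.8 dyaw 0.4 pos [ 486.4 -189.6  109.7] n 2
[[-0.006,0.015,0.311,-0.0006,-0.5],[-0.006,0.015,0.311,-0.0006,-0.5]]
```

View pics/w8.png

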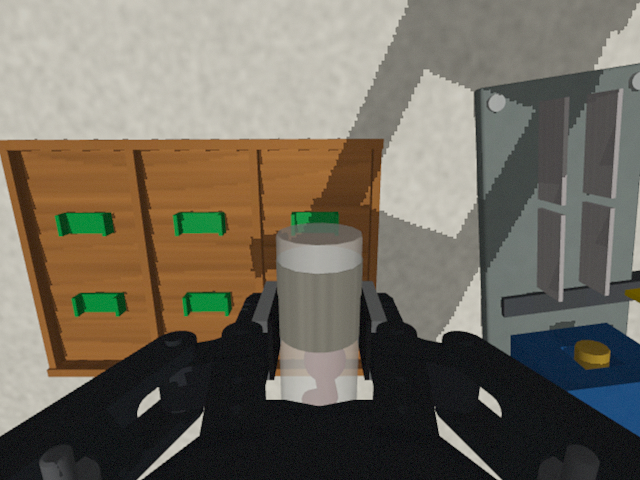

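The front saddle of the near groove is at u 291–339 (middle 315, where the tool's plane is at 320.6), so I'll shift −3 mm in tool x while lowering.

```bash
python3 -m inch '[[-0.025,0.03,0.35,0,-0.5],[0,0,0.27,0,-0.5],[0,0,0.05,0,-0.5],[0,0,0,0,-0.5],[0,0,0,0,-0.5]]'; python3 -m inch '[[0,0,0.04,0,-0.5],[0,0,0,0,-0.5],[0,0,0,0,-0.5]]'
```

```text
t: 32.4
eef_pos: [492.0, -193.5, 31.8]
eef_rot: [2.335, 2.098, 0.002]
ft_force: [-0.1, -0.1, 0.7]
width: 30.8
t: 32.78
eef_pos: [491.0, -193.5, 25.9]
eef_rot: [2.338, 2.098, 0.0]
ft_force: [-0.5, -0.7, -0.7]
width: 30.5
```

```bash
python3 -m inch '[[0,0,0.03,0,-0.5],[0,0,0,0,-0.5],[0,0,0,0,-0.5]]'; python3 -m inch '[[0,0,0.012,0,-0.5],[0,0,0,0,-0.5],[0,0,0,0,-0.5]]'
```

```text
t: 33.15
eef_pos: [490.8, -193.3, 22.0]
eef_rot: [-2.338, -2.098, 0.0]
ft_force: [-0.4, -0.5, -0.8]
width: 30.1
t: 33.52
eef_pos: [491.0, -193.4, 20.7]
eef_rot: [2.338, 2.099, 0.0]
ft_force: [-0.5, -0.6, 1.1]
width: 30.5
```

```bash
python3 -m inch '[[0,0,0.003,0,-0.5],[0,0,0,0,-0.1],[0,0,0,0,0.05],[0,0,0,0,0.05],[0,0,-0.2,0,0.05]]'; python3 -m inch '[[0,-0.1,-0.45,0,0.2],[0,-0.15,-0.45,0,0.2],[0,0,0,0,0.2],[0,0,0,0,0.2]]'; python3 - <<'E'
from h import *
s=sense();p=camera("wrist");save(p,'w9.png')
from vial import vials
vials(p,T_of(p,s),25)
plan(450,315,200,78,0.4,step=55)
E
```

```text
t: 34.15
eef_pos: [489.4, -192.7, 43.1]
eef_rot: [-2.335, -2.096, 0.003]
ft_force: [-0.1, 0.7, 0.5]
width: 44.7
t: 34.65
eef_pos: [460.9, -190.0, 152.3]
eef_rot: [2.337, 2.098, 0.0]
ft_force: [-1.1, -0.0, -0.5]
width: 51.2
vial 0.6 [296.1 223.7 342.  343.8] centre [ 504.5 -196.5] size [ 32.1 102.2] axis deg -6.4
cur yaw 83.8 dyaw -5.8 pos [ 460.4 -189.7  151. ] n 10
[[0.417,-0.054,-0.04,0.0016,0.4],[0.417,-0.058,-0.04,0.0016,0.4],[0.416,-0.062,-0.04,0.0016,0.4],[0.415,-0.067,-0.04,0.0016,0.4],[0.415,-0.071,-0.04,0.0016,0.4]]
[[0.414,-0.075,-0.04,0.0016,0.4],[0.413,-0.079,-0.04,0.0016,0.4],[0.412,-0.083,-0.04,0.0016,0.4],[0.411,-0.088,-0.04,0.0016,0.4],[0.411,-0.092,-0.04,0.0016,0.4]]
```

View pics/w9.png

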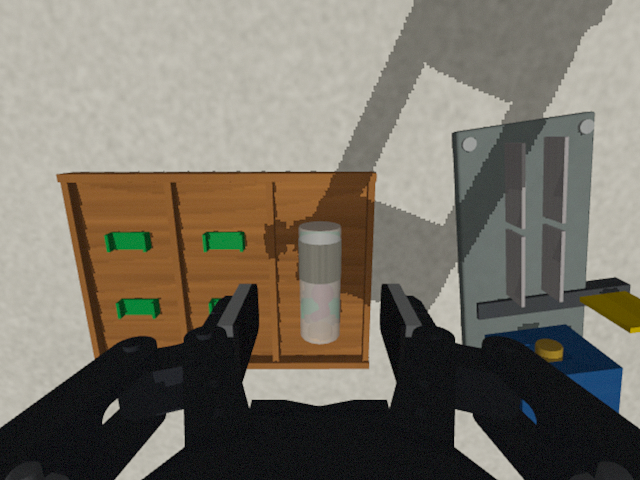

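Vial 1 lies centred in the groove nearest the press (u 299–341, v 223–343). Next is the second vial.

```bash
python3 -m inch '[[0.41,-0.05,-0.05,0.0016,0.4],[0.41,-0.055,-0.05,0.0016,0.4],[0.41,-0.06,-0.05,0.0016,0.4],[0.41,-0.065,-0.05,0.0016,0.4],[0.41,-0.07,-0.05,0.0016,0.4]]'; python3 -m inch '[[0.41,-0.07,-0.04,0.0016,0.4],[0.41,-0.075,-0.04,0.0016,0.4],[0.41,-0.08,-0.04,0.0016,0.4],[0.41,-0.08,-0.04,0.0016,0.4],[0.41,-0.09,-0.04,0.0016,0.4]]'; python3 -m inch '[[0,0,0,0,0.4],[0,0,0,0,0.4]]'; python3 vial.py w10.png
```

```text
t: 35.38
eef_pos: [456.0, 60.1, 180.8]
eef_rot: [-2.389, -2.037, 0.004]
ft_force: [0.4, -0.8, 0.3]
width: 59.7
t: 36.0
eef_pos: [453.0, 310.5, 204.3]
eef_rot: [-2.44, -1.978, 0.006]
ft_force: [-0.1, 0.1, 0.3]
width: 59.6
t: 36.25
eef_pos: [452.8, 308.6, 204.4]
eef_rot: [-2.439, -1.98, 0.006]
ft_force: [0.2, 0.2, -0.4]
width: 60.0
[452.8 308.6 204.4] [ 0.5  0.3  1.6 -0.   1.2 -0.8]
vial 0.61 [  0.  351.   87.7 425.2] centre [564.  -14.3] size [ 19.8 137. ] axis deg -64.8
```

View pics/w10.png

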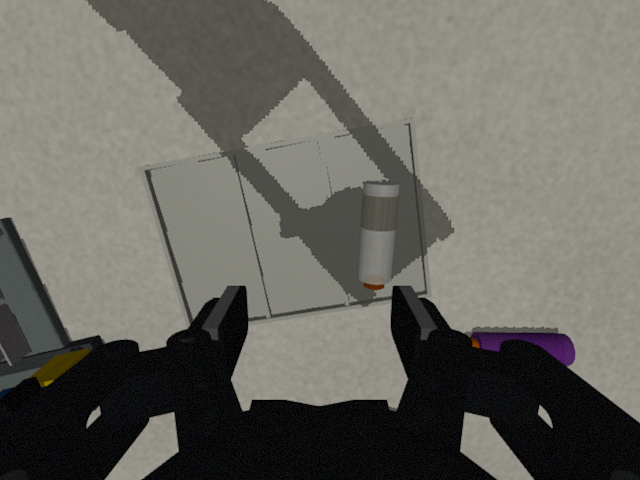

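The network missed the vial, but it is plain in the picture: rear at (381,187), shoulder at (375,279), cap at (373,286). I'll work from those pixels.

```bash
python3 - <<'E'
from h import *
p=camera("wrist");T=T_of(p)
a=ray(p,381,187,28,T);b=ray(p,375,279,33,T);print(a,b,np.linalg.norm(b-a),ray(p,373,287,26,T))
d=(b-a)[:2];ang=np.degrees(np.arctan2(d[1],d[0]));m=(a+b)/2;u=d/np.linalg.norm(d);g=m[:2]-12*u
print("ang",ang,"mid",m,"grip",g)
plan(g[0],g[1],70,ang+90,0.4,step=50)
E
```

```text
[438.9 363.2  28. ] [519.4 343.5  33. ] 83.00326878918248 [529.9 340.9  26. ]
ang -13.74399300403965 mid [479.2 353.4  30.5] grip [467.5 356.2]
cur yaw 78.0 dyaw -1.7 pos [453.3 307.6 205.4] n 3
[[0.141,0.011,0.376,0.0016,0.4],[0.141,0.01,0.376,0.0016,0.4],[0.141,0.008,0.376,0.0016,0.4]]
```

```bash
python3 -m inch '[[0.14,0.01,0.38,0.0015,0.4],[0.14,0.01,0.38,0.0015,0.4],[0.14,0.01,0.38,0.0015,0.4],[0,0,0,0,0.4],[0,0,0.15,0,0.4]]'; python3 -m inch '[[0,0,0.13,0,0.4],[0,0,0,0,0.4],[0,0,0,0,0.4]]'; python3 - <<'E'
from h import *
s=sense();p=camera("wrist");save(p,'w11.png')
plan(467.5,356.2,15.8,76.3,0.4,step=50)
E
```

```text
t: 37.02
eef_pos: [469.6, 357.2, 53.1]
eef_rot: [2.468, 1.943, 0.005]
ft_force: [-0.4, 0.3, 0.4]
width: 59.8
t: 37.4
eef_pos: [468.6, 357.4, 36.8]
eef_rot: [2.468, 1.943, 0.002]
ft_force: [0.2, 1.1, 0.8]
width: 59.9
cur yaw 76.4 dyaw -0.1 pos [468.7 357.6  37. ] n 1
[[-0.014,-0.007,0.176,0.0004,0.4]]
```

View pics/w11.png

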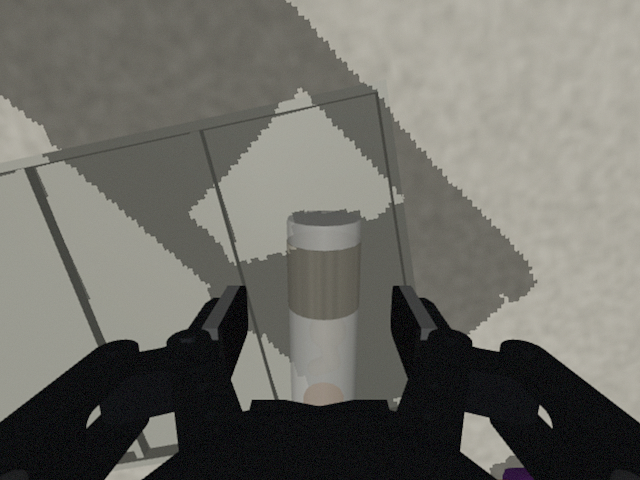

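The vial is between the fingers (axis at u≈324, finger middle at 319), with its rear end at v≈220. I'll lower with a 1 mm shift and grip.

```bash
python3 - <<'E'
from h import *
p=camera("wrist");T=T_of(p);s=sense()
M=R.from_rotvec(s["eef_rot"]).as_matrix()
for v in (220,226): print("rear end in tool xy",M.T@(ray(p,324,v,34,T)-s["eef_pos"]))
E
python3 -m inch '[[0.01,0,0.176,0,0.4],[0,0,0,0,0.4],[0,0,0,0,-0.5],[0,0,0,0,-0.5],[0,0,0,0,-0.5]]' 50;python3 -m inch '[[0,0,0,0,-0.5],[0,0,0,0,-0.5],[0,0,-0.25,0,-0.5],[0,0,-0.4,0,-0.5],[0,0,-0.4,0,-0.5]]'
python3 - <<'E'
from h import *
plan(472,-30.2,140,92.4,-0.5,step=50)
E
```

```text
rear end in tool xy [  0.5 -36.1   2.9]
rear end in tool xy [  0.5 -33.7   2.9]
t: 38.12
eef_pos: [468.9, 359.0, 15.8]
eef_rot: [2.468, 1.944, 0.003]
ft_force: [-0.9, -0.6, 4.6]
width: 30.5
t: 38.75
eef_pos: [467.9, 358.3, 141.5]
eef_rot: [-2.468, -1.944, 0.002]
ft_force: [0.3, 0.6, -0.8]
width: 30.5
cur yaw 76.4 dyaw 16.0 pos [467.9 358.3 141.5] n 8
[[-0.392,0.099,0.002,-0.0055,-0.5],[-0.396,0.085,0.002,-0.0055,-0.5],[-0.398,0.071,0.002,-0.0055,-0.5],[-0.401,0.058,0.002,-0.0055,-0.5],[-0.402,0.044,0.002,-0.0055,-0.5]]
[[-0.404,0.03,0.002,-0.0055,-0.5],[-0.404,0.015,0.002,-0.0055,-0.5],[-0.405,0.001,0.002,-0.0055,-0.5]]
```

```bash
python3 -m inch '[[-0.39,0.1,0,-0.0055,-0.5],[-0.395,0.085,0,-0.0055,-0.5],[-0.4,0.07,0,-0.0055,-0.5],[-0.4,0.06,0,-0.0055,-0.5],[-0.4,0.045,0,-0.0055,-0.5]]'; python3 -m inch '[[-0.405,0.03,0,-0.0055,-0.5],[-0.405,0.015,0,-0.0055,-0.5],[-0.405,0,0,-0.0055,-0.5],[0,0,0,0,-0.5],[0,0,0,0,-0.5]]';python3 - <<'E'
from h import *
s=sense();p=camera("wrist");save(p,'w12.png')
plan(474,-30.7,48,92.4,-0.5,step=50)
E
```

```text
t: 39.38
eef_pos: [471.0, 114.8, 140.8]
eef_rot: [2.289, 2.151, 0.0]
ft_force: [0.9, -0.2, -0.1]
width: 30.2
t: 40.0
eef_pos: [472.1, -29.5, 140.7]
eef_rot: [-2.178, -2.263, -0.0]
ft_force: [-0.0, -0.6, -0.5]
width: 30.3
cur yaw 92.3 dyaw 0.1 pos [472.1 -29.  140.7] n 2
[[-0.008,0.008,0.386,-0.0002,-0.5],[-0.008,0.008,0.386,-0.0002,-0.5]]
```

View pics/w12.png

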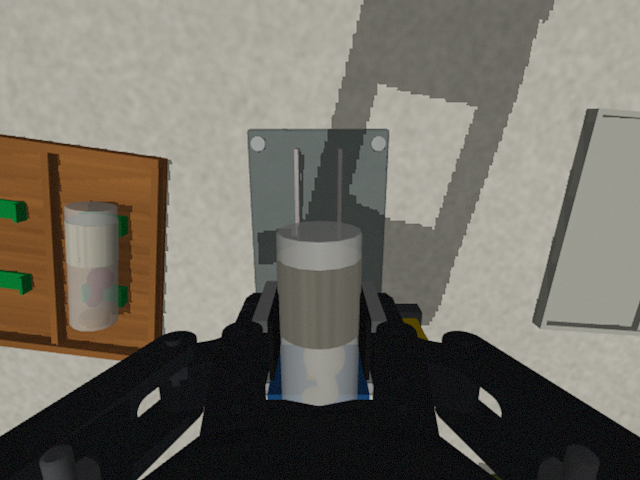

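Vial 2 is aligned over the rails (319.5 against 319.7). Vial 1 in the rack at left looks slightly left of its saddles, so I'll check that numerically and lower this one meanwhile.

```bash
python3 - <<'E'
from h import *
from vial import vials
s=sense();p=camera("wrist");vials(p,T_of(p,s),25)
q=camera("top");vials(q,T_of(q),25)
E
python3 -m inch '[[-0.012,0.02,0.4,0,-0.5],[0,0,0.28,0,-0.5],[0,0,0.1,0,-0.5],[0,0,0.03,0,-0.5],[0,0,0,0,-0.5]]'; python3 -m inch '[[0,0,0,0,-0.5],[0,0,0,0,-0.5]]'
```

```text
vial 0.98 [ 61.5 204.5 117.5 329.9] centre [ 504.9 -197.7] size [ 37.9 103.4] axis deg -6.3
cap [ 42 188   8  25  47] [ 46.3 199.5] [ 454.2 -221.5   25. ]
vial 0.78 [420.8 260.7 435.9 299.8] centre [ 500.4 -193.5] size [29.8 90. ] axis deg -4.5
vial 0.56 [411.2 243.6 513.5 326.8] centre [ 492.9 -265.5] size [163.3 234.6] axis deg 84.1
t: 40.88
eef_pos: [475.6, -30.9, 44.2]
eef_rot: [2.175, 2.265, 0.001]
ft_force: [-0.9, 0.1, -0.8]
width: 30.2
t: 41.12
eef_pos: [475.6, -31.1, 44.4]
eef_rot: [2.175, 2.264, 0.002]
ft_force: [-0.4, 0.1, -0.3]
width: 30.3
```

```bash
python3 -m inch '[[0.006,0,0.026,0,-0.5],[0,0,0,0,-0.5],[0,0.08,0,0,-0.5],[0,0,0,0,-0.5]]'; python3 -m inch '[[0,0.06,0,0,-0.5],[0,0,0,0,-0.5]]'
```

```text
t: 41.62
eef_pos: [477.3, -29.9, 40.1]
eef_rot: [-2.169, -2.259, 0.015]
ft_force: [-12.4, -3.5, 15.9]
width: 30.4
t: 41.88
eef_pos: [477.5, -29.8, 39.9]
eef_rot: [-2.161, -2.254, 0.029]
ft_force: [-24.4, -6.2, 28.8]
width: 30.4
```

```bash
python3 -m inch '[[0,-0.1,0,0,-0.5],[0,0,0,0,-0.5]]'; python3 -m inch '[[0,0,-0.01,0,-0.5],[0,0,0,0,-0.5]]';  python3 -m inch '[[0,0.04,0,0,-0.5],[0,0,0,0,-0.5]]'
```

```text
t: 42.12
eef_pos: [476.9, -30.0, 40.5]
eef_rot: [-2.174, -2.263, 0.005]
ft_force: [-6.4, -1.2, 8.6]
width: 30.3
t: 42.38
eef_pos: [480.5, -30.1, 41.6]
eef_rot: [2.176, 2.265, 0.001]
ft_force: [-0.7, 1.5, 0.4]
width: 30.5
t: 42.62
eef_pos: [485.9, -29.9, 41.6]
eef_rot: [2.176, 2.265, 0.002]
ft_force: [1.2, 1.4, -1.3]
width: 30.2
```

```bash
python3 -m inch '[[0,0.06,0,0,-0.5],[0,0.03,0,0,-0.5],[0,0,0,0,-0.5],[0,0,0,0,-0.5]]'; python3 -m inch '[[0,0.04,0,0,-0.5],[0,0.02,0,0,-0.5],[0,0,0,0,-0.5],[0,0,0,0,-0.5]]';python3 -m inch '[[0,0.02,0.003,0,-0.5],[0,0.02,0,0,-0.5],[0,0,0,0,-0.5],[0,0,0,0,-0.5]]'
```

```text
t: 43.12
eef_pos: [495.9, -29.5, 41.8]
eef_rot: [2.176, 2.265, 0.001]
ft_force: [0.8, 2.0, -1.8]
width: 30.3
t: 43.62
eef_pos: [501.3, -29.2, 41.4]
eef_rot: [-2.175, -2.264, 0.002]
ft_force: [-3.9, -0.1, -0.1]
width: 30.3
t: 44.12
eef_pos: [506.2, -29.0, 41.1]
eef_rot: [-2.175, -2.264, 0.002]
ft_force: [-5.9, 0.0, 1.9]
width: 30.4
```

```bash
python3 -m inch '[[0,0.02,0,0,-0.5],[0,0.02,0,0,-0.5],[0,0,0,0,-0.5]]'; python3 -m inch '[[0,0.015,0,0,-0.5],[0,0.015,0,0,-0.5],[0,0,0,0,-0.5]]';python3 -m inch '[[0,0.015,0,0,-0.5],[0,0,0,0,-0.5],[0,0,0,0,-0.5]]'; python3 -m inch '[[0,0.01,0,0,-0.5],[0,0,0,0,-0.5],[0,0,0,0,-0.5]]'
```

```text
t: 44.5
eef_pos: [510.1, -28.8, 41.0]
eef_rot: [-2.175, -2.263, 0.004]
ft_force: [-7.1, -1.6, 3.0]
width: 30.3
t: 44.88
eef_pos: [512.8, -28.7, 40.9]
eef_rot: [-2.174, -2.262, 0.006]
ft_force: [-9.2, -1.1, 3.0]
width: 30.2
t: 45.25
eef_pos: [513.4, -28.6, 40.8]
eef_rot: [-2.173, -2.262, 0.008]
ft_force: [-10.6, -1.0, 3.8]
width: 30.5
t: 45.62
eef_pos: [513.4, -28.6, 40.8]
eef_rot: [-2.172, -2.261, 0.01]
ft_force: [-12.1, -1.4, 6.9]
width: 30.3
```

```bash
python3 -m inch '[[0,0.012,0,0,-0.5],[0,0,0,0,-0.5],[0,0,0,0,-0.5],[0,0,0,0,-0.5],[0,0,0,0,-0.5]]' | grep force;
for i in 1 2 3 4 5 6 7 8 9 10 11 12 13 14 15 16; do python3 -m inch '[[0,0,0,0,-0.5],[0,0,0,0,-0.5],[0,0,0,0,-0.5],[0,0,0,0,-0.5],[0,0,0,0,-0.5]]' | grep -E "^t|pos|force" | tr '\n' ' '; echo; done
```

```text
ft_force: [-13.9, -2.2, 8.6]
t: 46.88 eef_pos: [513.5, -28.5, 40.7] ft_force: [-15.9, -2.6, 9.8] 
t: 47.5 eef_pos: [513.5, -28.5, 40.7] ft_force: [-14.7, -2.4, 9.0] 
t: 48.12 eef_pos: [513.5, -28.5, 40.7] ft_force: [-14.8, -3.1, 8.2] 
t: 48.75 eef_pos: [513.5, -28.5, 40.7] ft_force: [-14.7, -3.3, 8.3] 
t: 49.38 eef_pos: [513.5, -28.5, 40.7] ft_force: [-15.2, -3.0, 9.5] 
t: 50.0 eef_pos: [513.5, -28.5, 40.7] ft_force: [-14.3, -2.4, 9.5] 
t: 50.62 eef_pos: [513.5, -28.5, 40.7] ft_force: [-14.7, -2.5, 8.4] 
t: 51.25 eef_pos: [513.5, -28.5, 40.7] ft_force: [-15.0, -2.2, 8.9] 
t: 51.88 eef_pos: [513.5, -28.5, 40.7] ft_force: [-15.3, -3.2, 9.6] 
t: 52.5 eef_pos: [513.4, -28.5, 40.7] ft_force: [-14.5, -3.9, 9.1] 
t: 53.12 eef_pos: [513.5, -28.5, 40.7] ft_force: [-14.0, -2.2, 8.8] 
t: 53.75 eef_pos: [513.4, -28.5, 40.7] ft_force: [-15.8, -2.7, 9.1] 
t: 54.38 eef_pos: [513.5, -28.5, 40.7] ft_force: [-15.0, -3.1, 9.3] 
t: 55.0 eef_pos: [513.5, -28.5, 40.7] ft_force: [-14.9, -3.2, 9.7] 
t: 55.62 eef_pos: [513.5, -28.5, 40.7] ft_force: [-14.8, -2.6, 8.9] 
t: 56.25 eef_pos: [513.4, -28.5, 40.7] ft_force: [-14.4, -3.0, 9.0]
```

```bash
python3 -m inch '[[0,0,0,0,-0.5],[0,0,0,0,-0.5],[0,0,0,0,-0.5],[0,0,0,0,-0.5],[0,0,0,0,-0.5]]' |grep force; python3 -m inch '[[0,-0.1,-0.01,0,-0.5],[0,0,0,0,-0.5],[0,0,0,0,-0.5]]'; python3 -m inch '[[0,-0.025,0,0,-0.5],[0,0,0,0,-0.5],[0,0,0,0,-0.5]]'; python3 -m inch '[[0,-0.015,0,0,-0.5],[0,0,0,0,-0.5],[0,0,0,0,-0.5]]'
```

```text
ft_force: [-14.8, -2.1, 9.7]
t: 57.25
eef_pos: [508.1, -28.8, 42.4]
eef_rot: [-2.176, -2.265, 0.0]
ft_force: [-4.8, 1.4, -1.7]
width: 29.9
t: 57.62
eef_pos: [505.5, -29.1, 42.6]
eef_rot: [2.176, 2.265, 0.001]
ft_force: [-2.1, 1.0, -0.7]
width: 30.7
t: 58.0
eef_pos: [505.0, -29.2, 42.9]
eef_rot: [2.175, 2.263, 0.003]
ft_force: [1.7, 1.7, -2.1]
width: 30.1
```

```bash
python3 -m inch '[[0,-0.05,-0.02,0,-0.5],[0,-0.2,-0.2,0,-0.5],[0,-0.1,-0.35,0,-0.5],[0,0,-0.3,0,-0.5],[0,0,0,0,-0.5]]'; python3 - <<'E'
from h import *
plan(481,-268.5,110,84.2,-0.5,step=50)
E
```

```text
t: 58.62
eef_pos: [462.9, -31.6, 149.8]
eef_rot: [2.172, 2.261, 0.005]
ft_force: [0.2, -0.3, -1.1]
width: 30.4
cur yaw 92.3 dyaw -8.1 pos [462.9 -31.6 149.8] n 5
[[-0.396,0.014,0.067,0.0045,-0.5],[-0.395,0.025,0.067,0.0045,-0.5],[-0.394,0.036,0.067,0.0045,-0.5],[-0.393,0.047,0.067,0.0045,-0.5],[-0.391,0.058,0.067,0.0045,-0.5]]
```

```bash
python3 -m inch '[[-0.395,0.015,0.04,0.0045,-0.5],[-0.395,0.025,0.04,0.0045,-0.5],[-0.395,0.035,0.07,0.0045,-0.5],[-0.395,0.045,0.07,0.0045,-0.5],[-0.39,0.06,0.1,0.0045,-0.5]]'; python3 -m inch '[[0,0,0,0,-0.5],[0,0,0,0,-0.5]]'; python3 - <<'E'
from h import *
plan(482,-268.5,35,84.2,-0.5,step=50)
p=camera("wrist");save(p,'w13.png')
E
```

```text
t: 59.25
eef_pos: [477.9, -269.1, 107.0]
eef_rot: [-2.331, -2.104, 0.001]
ft_force: [0.6, -0.2, -0.8]
width: 30.5
t: 59.5
eef_pos: [477.6, -267.1, 107.2]
eef_rot: [-2.329, -2.103, 0.001]
ft_force: [-0.3, 0.6, -1.0]
width: 30.5
cur yaw 84.1 dyaw 0.1 pos [ 477.6 -267.1  107.2] n 2
[[-0.005,0.02,0.301,-0.0001,-0.5],[-0.005,0.02,0.301,-0.0001,-0.5]]
```

View pics/w13.png

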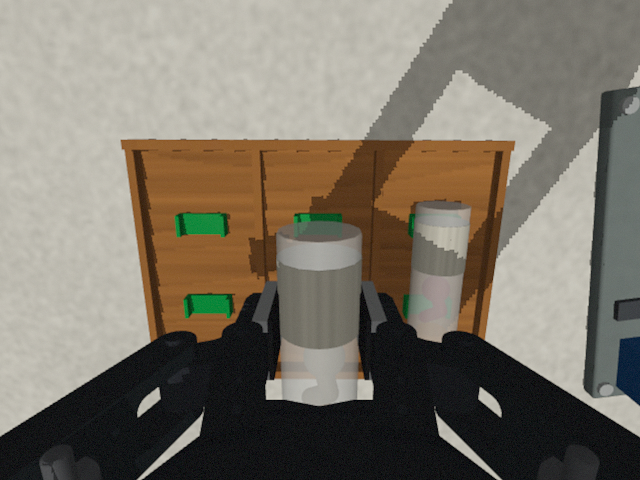

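Vial 1 sits in groove 1 at (440,270). The target saddle spans u 294–342 (middle 318, against 320.6), so I'll shift −1.6 mm and lower.

```bash
python3 -m inch '[[-0.013,0.035,0.35,0,-0.5],[0,0,0.27,0,-0.5],[0,0,0.05,0,-0.5],[0,0,0,0,-0.5],[0,0,0,0,-0.5]]'; python3 -m inch '[[0,0,0.025,0,-0.5],[0,0,0,0,-0.5],[0,0,0,0,-0.5]]'
```

```text
t: 60.18
eef_pos: [484.0, -269.9, 29.5]
eef_rot: [2.329, 2.105, 0.001]
ft_force: [0.5, 0.4, -0.3]
width: 30.4
t: 60.55
eef_pos: [483.1, -269.9, 25.4]
eef_rot: [2.331, 2.106, 0.0]
ft_force: [0.3, 1.0, -0.9]
width: 30.5
```

```bash
python3 -m inch '[[0,0,0.028,0,-0.5],[0,0,0,0,-0.5],[0,0,0,0,-0.5]]'; python3 -m inch '[[0,0,0.01,0,-0.5],[0,0,0,0,-0.5],[0,0,0,0,-0.5]]'
```

```text
t: 60.92
eef_pos: [483.3, -269.6, 21.9]
eef_rot: [2.331, 2.106, 0.001]
ft_force: [0.3, 2.5, 3.0]
width: 30.7
t: 61.3
eef_pos: [483.4, -269.4, 21.4]
eef_rot: [2.331, 2.106, 0.001]
ft_force: [0.5, 3.3, 8.8]
width: 30.4
```

```bash
python3 -m inch '[[0.008,0,-0.008,0,-0.5],[0,0,0,0,-0.1],[0,0,0,0,0.05],[0,0,0,0,0.05],[0,0,-0.2,0,0.05]]'; python3 -m inch '[[0,-0.1,-0.45,0,0.05],[0,-0.15,-0.45,0,0.05],[0,0,0,0,0],[0,0,0,0,0]]'; python3 - <<'E'
from h import *
from vial import vials
s=sense();p=camera("wrist");save(p,'w14.png');vials(p,T_of(p,s),25)
plan(541,34,160,92.4,0,step=55)
E
```

```text
t: 61.92
eef_pos: [481.6, -267.9, 44.0]
eef_rot: [-2.328, -2.103, 0.002]
ft_force: [0.4, -0.1, -1.1]
width: 44.7
t: 62.42
eef_pos: [453.1, -265.7, 153.4]
eef_rot: [2.331, 2.106, 0.0]
ft_force: [0.2, 0.4, -1.1]
width: 42.6
vial 0.88 [396.  225.1 444.8 327. ] centre [ 497.6 -195. ] size [34.  88.4] axis deg -4.7
cap [330 366  41   2  49] [349.  366.8] [ 573.  -254.4   25. ]
cur yaw 84.2 dyaw 8.2 pos [ 452.6 -265.2  152. ] n 6
[[0.426,0.08,-0.011,-0.0038,0],[0.424,0.09,-0.011,-0.0038,0],[0.422,0.1,-0.011,-0.0038,0],[0.419,0.11,-0.011,-0.0038,0],[0.416,0.12,-0.011,-0.0038,0]]
[[0.413,0.13,-0.011,-0.0038,0]]
```

No more pictures can be viewed, so I'll go on numerically. Next, close the guard, gripping it at about (541, 32).

```bash
python3 -m inch '[[0.42,0.08,0,-0.004,0],[0.42,0.09,0,-0.004,0],[0.42,0.1,0,-0.004,0],[0.42,0.11,0,-0.004,0],[0.42,0.12,0,-0.004,0]]'; python3 -m inch '[[0.41,0.13,0,-0.003,0],[0,0,0,0,0],[0,0,0,0,0]]'; python3 - <<'E'
from h import *
plan(541,32.5,89,92.4,0,step=25)
q=camera("top");from vial import vials
vials(q,T_of(q),25)
for d in cut_out(q,"guard_grip")[:2]: print(d["score"],d["box"],[ray(q,(d["box"][0]+d["box"][2])/2,(d["box"][1]+d["box"][3])/2,100)])
E
```

```text
t: 63.15
eef_pos: [525.7, -15.2, 151.5]
eef_rot: [-2.191, -2.247, 0.003]
ft_force: [0.5, 0.0, 0.8]
width: 43.0
t: 63.52
eef_pos: [539.5, 32.7, 151.9]
eef_rot: [-2.17, -2.269, 0.004]
ft_force: [0.2, -0.0, 0.2]
width: 42.3
cur yaw 92.5 dyaw -0.1 pos [539.5  32.7 151.9] n 3
[[-0.001,0.005,0.175,0.0001,0],[-0.001,0.005,0.175,0.0001,0],[-0.001,0.005,0.175,0.0001,0]]
vial 0.64 [418.8 260.5 436.8 299.6] centre [ 501.3 -193.4] size [33.6 92.6] axis deg -7.8
0.37 [273.6, 169.9, 300.8, 193.5] [array([707.8, 137. , 100. ])]
```

```bash
python3 -m inch '[[0,0.015,0.17,0,0],[0,0,0.17,0,0],[0,0,0.17,0,0],[0,0,0,0,-1],[0,0,0,0,-1]]' 30; python3 -m inch '[[0,0,0,0,-1],[0,0,0,0,-1]]'; python3 -m inch '[[-0.1,0,0,0,-1],[-0.1,0,0,0,-1],[-0.1,0,0,0,-1],[-0.1,0,0,0,-1],[-0.05,0,0,0,-1]]'
```

```text
t: 64.3
eef_pos: [542.1, 31.8, 92.6]
eef_rot: [-2.174, -2.267, 0.001]
ft_force: [0.1, -0.4, -6.2]
width: 11.4
t: 64.55
eef_pos: [542.2, 32.3, 92.6]
eef_rot: [2.173, 2.268, -0.0]
ft_force: [-0.4, -1.0, -2.7]
width: 11.3
t: 65.18
eef_pos: [544.3, -22.4, 92.6]
eef_rot: [-2.174, -2.268, 0.001]
ft_force: [-3.0, 2.6, 4.1]
width: 10.7
```

```bash
python3 -m inch '[[-0.02,0,0,0,-1],[-0.02,0,0,0,-1],[0,0,0,0,-1]]';  python3 -m inch '[[-0.02,0,0,0,-1],[-0.02,0,0,0,-1],[0,0,0,0,-1]]'; python3 -m inch '[[-0.02,0,0,0,-1],[-0.02,0,0,0,-1],[0,0,0,0,-1]]'
```

```text
t: 65.55
eef_pos: [544.5, -26.4, 92.6]
eef_rot: [2.172, 2.269, -0.001]
ft_force: [-3.7, -0.2, 5.5]
width: 10.8
t: 65.92
eef_pos: [544.6, -27.7, 92.5]
eef_rot: [-2.171, -2.265, -0.005]
ft_force: [-3.5, 11.4, 5.9]
width: 11.0
t: 66.3
eef_pos: [544.5, -28.1, 92.5]
eef_rot: [-2.17, -2.259, -0.013]
ft_force: [-2.8, 24.6, 6.9]
width: 11.2
```

```bash
python3 -m inch '[[0.055,0,0,0,-1],[0,0,0,0,-1],[0,0,0,0,-0.2],[0,0,0,0,-0.2],[0,0,0,0,-0.2]]'; python3 -m inch '[[0,0,-0.2,0,-0.2],[0,0,-0.45,0,0],[0,-0.4,-0.3,0,0],[0,-0.2,0,0,0],[0,0,0,0,0]]'; python3 - <<'E'
from h import *
from vial import vials
s=sense();p=camera("wrist");T=T_of(p,s);print(s["eef_pos"],s["ft_force"]);vials(p,T,25)
hsv=cv2.cvtColor(p["color"],cv2.COLOR_RGB2HSV)
yel=cv2.inRange(hsv,(20,150,60),(32,255,255));n,l,st,c=cv2.connectedComponentsWithStats(yel)
for i in range(1,n):
    if st[i,4]>60: print("yellow",st[i],ray(p,st[i,0],c[i][1],66,T),ray(p,st[i,0]+st[i,2],c[i][1],66,T))
for d in cut_out(p,"guard_grip")[:2]: b=d["box"];print(d["score"],b,ray(p,(b[0]+b[2])/2,b[1]+6,100,T))
for nm in ("urchin","coral_red","dish"):
    q=camera("top")
    for d in cut_out(q,nm)[:1]: b=d["box"];print(nm,d["score"],np.array(b),ray(q,(b[0]+b[2])/2,(b[1]+b[3])/2,20))
vials(q,T_of(q),25)
E
```

```text
t: 66.92
eef_pos: [545.6, -29.5, 92.3]
eef_rot: [2.172, 2.268, 0.001]
ft_force: [-0.4, -0.0, -0.8]
width: 34.3
t: 67.55
eef_pos: [471.5, -32.3, 206.9]
eef_rot: [2.173, 2.268, 0.0]
ft_force: [0.6, -0.9, 0.5]
width: 42.7
[471.5 -32.3 206.9] [ 0.6 -0.9  0.5]
vial 0.96 [120.6 194.8 161.5 295.7] centre [ 504.7 -196.6] size [ 34.9 100.9] axis deg -6.0
vial 0.52 [265.3 129.3 401.3 389.5] centre [523.7 -15.5] size [125.3 251.3] axis deg 2.4
yellow [300 286  44  28 953] [533.8 -47.2  66. ] [532.3 -10.8  66. ]
0.62 [298.0, 288.0, 345.3, 344.7] [513.5 -30.3 100. ]
urchin 0.71 [273.5 169.7 297.8 195.3] [722.9 146.1  20. ]
coral_red 0.84 [394.4 175.8 419.8 194.3] [ 724.5 -142.5   20. ]
dish 0.62 [194.9 160.4 234.  197.7] [726.7 315.9  20. ]
vial 0.41 [430.  261.4 436.7 298. ] centre [ 500.9 -206.9] size [ 6.2 84.2] axis deg -3.9
```

```bash
python3 -m inch '[[-0.4,-0.05,0,0,0],[-0.4,-0.05,0,0,0],[-0.4,-0.05,0,0,0],[-0.35,-0.05,0,0,0],[0,0,0,0,0]]'; python3 -m inch '[[0,0,0,0,0],[0,0,0,0,0]]'; cat > chk.py <<'E'
from h import *
from vial import vials
s=sense();p=camera("wrist");T=T_of(p,s);print(s["eef_pos"]);save(p,'w15.png')
for n in ("vial1_mid","vial2_mid"):
    vials(p,T,25) if n=="vial1_mid" else None
hsv=cv2.cvtColor(p["color"],cv2.COLOR_RGB2HSV)
# low-saturation (vial) blobs within the rack region
m=cv2.inRange(hsv,(0,0,40),(180,75,255)); rk=np.zeros_like(m)
C=np.array([491.5,-267.5]);c,s_=np.cos(np.radians(-5.8)),np.sin(np.radians(-5.8))
poly=[proj(p,[*(C+np.array([[c,-s_],[s_,c]])@np.array(q)),16],T) for q in [(-77,-113),(77,-113),(77,113),(-77,113)]]
cv2.fillPoly(rk,[np.int32(poly)],255);m&=rk
m=cv2.morphologyEx(m,cv2.MORPH_OPEN,np.ones((5,5)))
n,l,st,ce=cv2.connectedComponentsWithStats(m)
for i in range(1,n):
    if st[i,4]>300:
        q=np.argwhere(l==i)[:,::-1];W=np.array([ray(p,u,v,25,T)[:2] for u,v in q[::5]]);r=cv2.minAreaRect(W.astype(np.float32));print("blob",st[i],np.array(r[0]),np.array(r[1]),r[2])
for k in (1,0,-1):
    g=C+np.array([[c,-s_],[s_,c]])@np.array([0,76*k]);print("groove",g,proj(p,[*g,25],T))
g=cv2.inRange(hsv,(40,120,30),(85,255,255));n,l,st,ce=cv2.connectedComponentsWithStats(g)
for i in range(1,n):
    if st[i,4]>20: print("green",st[i],ray(p,*ce[i],14,T))
E
python3 chk.py
```

```text
t: 68.68
eef_pos: [457.3, -222.0, 206.2]
eef_rot: [2.177, 2.264, -0.001]
ft_force: [-0.8, 0.8, 0.3]
width: 42.4
t: 68.92
eef_pos: [456.9, -217.9, 206.2]
eef_rot: [-2.171, -2.27, -0.0]
ft_force: [0.3, -0.0, -0.0]
width: 42.5
[ 456.9 -217.9  206.2]
vial 0.78 [320.8 216.7 368.9 316. ] centre [ 504.3 -196. ] size [ 33.6 101.1] axis deg -5.1
blob [ 236  201   48  118 3526] [ 504.4 -273.1] [ 32.7 117.4] 83.08087921142578
blob [ 320  214   48  102 3441] [ 504.1 -196.2] [32.6 99.7] 83.5179443359375
groove [ 499.2 -191.9] [346.9 261.7]
groove [ 491.5 -267.5] [264.8 250.3]
groove [ 483.8 -343.1] [181.3 238.7]
green [166 197  37  21 565] [ 455.9 -342.9   14. ]
green [164 256  36  20 505] [ 512.7 -348.8   14. ]
```

```bash
python3 -c "
from bench import *
print(sense()['t']);print(finish_job())"
```

```text
69.025
the job is handed in; nothing more can be done
None
```

I handed the job in at 69 s. Two vials were present. Both are capped and lying in separate grooves of the rack, and the guard is shut again.

**What I did:** I slid the guard open to its end stop. Each vial was held against the stop at about 14–16 N for around 10–12 s and then laid in its groove.

**Last checks:**
- **Caps:** on backing off, each vial lost contact with the plunger about 8 mm out, where an undriven cap would keep contact for 14 mm. The camera also showed vial 1's cap nearly flush. I didn't look at vial 2's cap directly.
- **Rack:** the last wrist picture, measured but not viewed because the picture limit was used up, puts the vials about 77 mm apart and parallel to the grooves. They measure 2–4 mm off my groove estimate and 1–2 mm off the saddles seen in the same picture. The network found only vial 1 there; I located vial 2 by colour.
- **Guard:** it travelled about 60 mm to its shut stop (about 25 N felt), and the plate measured centred on the press axis. At the start it had stood about 5–6 mm off shut.
- **Bystanders:** the urchin, coral and dish measure where they stood at the start, within about 5 mm. I didn't touch them.

**What went wrong:** both vials first jammed on the rails, with up to about 34 N along the rails and 34 N upward at the wrist. I freed each by raising it about 1 mm. On vial 1 the fingers or vial were still wedged on the rails near the plunger when it was pressing. Some of that push may have gone into its cap before it was seated, though already in the press.

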